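# Set and lock the side guide of a carton packing jig

## Task

Set the packing jig to the carton lying in it: push the aluminium side guide up until the carton sits snug between the guide and the wooden side fence. Then spin the guide's loose brass wing nut down, clockwise, with light fingertip strokes on its wings until it seats on its washer, finger-tight, leaving the carton snug. Do not grip or force the nut, lift nothing, and leave the jars, the jar cap, the tape roll and the wrench where they are.

Things in the scene. Friction and masses are not known exactly. Their poses are not given: they have to be found in the camera images.
- jig: Packing jig, fixed: plywood board 240 (x) x 470 (y) x 12 mm thick on the table; origin at table height under the board, which spans y -250 to +220; z up. A T-track runs along y at x = 0. Wooden side fence, 66 mm high above the board, inner face at y = +190; wooden back fence, as high, inner face at x = +95, from y = 60 to 190 (mm).
- guide (a joint): Sliding side guide on the T-track, m, grows as it slides along jig +y towards the side fence; range 0 to 0.11, starts at 0.02 to 0.045 and is about 0.070 when the 160 mm wide carton is snug against the side fence. It slides stiffly (about 10 N) and stays where it is left.
- guide_face (a point): Middle of the guide's upright on its carton side, 45 mm above the table; axes as the jig's. The guide is a 140 mm long (jig x) aluminium angle, 4 mm thick: upright 66 mm high above the board; foot lying on the board from this face 85 mm to jig -y, its top 16 mm above the table. Push on the upright's outer side, 4 mm to -y of this point.
- wing_nut: Brass M12 wing nut on the guide's upright stud, 44 mm to jig -y of guide_face. Origin on its axis at its underside, 22 mm above the table when backed right off, 18.5 mm when seated; x along its two wings, z up. 65 mm over the wings; hub 27 mm wide, 16 mm high. Its axis is 40 mm from the upright: too near for a finger to pass between, so it is driven in strokes on the open side.
- wing_tip (a point): Top of one of the two wings, 22 mm out along the nut's x, 33 mm above its underside. Each wing is a round ear 6 mm thick, reaching 12 to 33 mm above the underside and 12 to 32 mm out. The 12 mm thick stud between the wings ends 44.5 mm above the table.
- nut_turn (a joint): Turn of the wing nut, rad: 0 backed right off, 12.57 seated on its washer (a stop; pressing on then only twists nut and bolt, springily, 1.5 N m per rad); grows clockwise seen from above, 6.28 a turn, 1.75 mm down a turn. Starts at 2.5 to 6.2. It turns freely against about 0.03 N m and stays where it is left.
- carton: Closed kraft carton 180 (x) x 160 (y) x 70 mm high, 0.55 to 1.1 kg, loose on the jig's board, a few mm short of the side and back fences and slightly askew; origin under its centre, z up.
- jar_a: Honey jar, amber with white cap, 62 mm wide, 101 mm high, loose on the table; origin under its centre. Leave alone.
- jar_b: Another such jar, 62 mm wide, 101 mm high, loose on the table. Leave alone.
- jar_c: Small honey jar, 52 mm wide, 78 mm high, standing on the jig's board at its -y end. Leave alone.
- jar_cap: White jar cap, 58 mm wide, 15 mm high, lying on the jig's board at its -y end. Leave alone.
- tape_roll: Roll of packing tape lying flat on the table, 96 mm wide, 45 mm high; origin under its centre. Leave alone.
- wrench: Steel wrench, 170 mm long, lying along its x on the table. Leave alone.

How it is judged:
By the outcome, as a careful person would: the job done as asked, in the order asked, and still so for the second after the job is handed in, with the robot touching nothing.
It also fails if it takes over 58 s, if anything falls off the work surface, if the arm or the gripper's body presses on something with over 40 N, if the wrist force passes 120 N, or if a joint passes its speed limit or range.

## Robot

A 6-joint arm with a two-finger parallel gripper is mounted at the origin on the work surface. World frame = base frame: x ahead of the robot, y to its left, z up, the work surface at z = 0. Lengths are in m, angles in rad, forces in N, time in s.
With the tool pointing down it reaches from about 0.35 to 0.85 m from the base axis. Payload 8.1 kg.
Tool frame: the origin (TCP) lies on the centre line of the jaws, within the pads' length; the fingertips stand 14 mm ahead of it and the grasp point (between the pads) lies 5 mm behind it; z points along the fingers, y is the direction in which the jaws open and shut (so a half turn about z gives the same grasp; the last joint's range is limited). The gripper opens to 93 mm and grips with 3 to 60 N. Pads are 15 mm wide; open, the fingers measure 128 mm over their backs; the gripper's body (75 mm by 188 mm) begins 65 mm behind the grasp point.
Start: joints at [1.189, 0.13, 1.488, -0, 1.523, -0.085], TCP at [0.175, 0.574, 0.233] pointing down, gripper open.
Joint ranges: [-2.96, 2.96], [-0.89, 2.26], [0.02, 2.5], [-1.34, 4.48], [0, 2.73], [-2.66, 2.66]. Speed limits (rad/s): [2.39, 2.39, 2.79, 3.14, 3.14, 3.14].

## Interface

Orientations are given as a rotation vector (axis times angle).
In Python, from plant import robot gives the robot as it stands.
- The arm moves only by the tool jog_arm, never from a script. Its argument "steps" is a list of rows, each a list of 7 numbers: the closure, from 0 (fully open) to 1 (shut), then the shift along the tool's x, y, z in m, then the turn, a rotation vector about the tool's x, y, z in rad. In form: [[jaw, tx, ty, tz, rx, ry, rz], ...]. A call has 1 to 5 rows; each row is the pose to reach, as a shift and turn from the pose measured when the call began, along the tool's axes at that moment; what a row does not reach only later rows make up. A row lasts 1/8 s, in which the tool goes at most 62.5 mm and 10.7 degrees, less where a joint would pass 70% of its speed; a pose out of reach is approached as far as the arm can. A call with a gripper value outside its range is refused whole. The fingers move at their own pace and stop on an object; "force" is the grip in N (left out, the last holds). Time passes only in rows, so rows that repeat a pose let the fingers close. It gives the time, the measured TCP pose, the force and the opening at its end, in the units of the state.
- robot.read_state(): the state, without advancing time (a new reading comes with each control period).
- robot.read_camera(name): name is "scene" or "top" or "wrist"; returns a dict with "image" (480x640x3 uint8, red, green, blue), "mtx" (3x3 intrinsics, pixels), "extrinsics" (4x4, takes a point from camera to world coordinates); the wrist camera has in their place "tool_from_camera" (4x4, takes a point from camera to tool coordinates, whose origin is the TCP and whose axes are the flange's). Camera axes: x right, y down, z forward; pixel columns grow to the right and rows downward; lengths in m; the calibration is good to about 2 mm. A picture is of the moment at which its call begins: read the wrist's pose just before it. There is no depth.
- robot.close_job(): hands the job in, once; it reports no verdict.
The state is a dict: "t": time; "q": joint angles; "dq": joint speeds; "joint_torque": joint torques, N m; "tool_pos": TCP position; "orientation": TCP orientation; "force": force on the tool from outside, world axes, zero at the start; "wrist_torque": the same for the moment, N m; "opening": finger opening in m.
Only numpy, scipy, OpenCV 4.12 (cv2) and the standard library are available. Lean on these libraries where they do the work, as an engineer would, in place of code of your own. Each camera call takes 0.05 s, during which the arm holds its last target.

## Working session

There is one attempt and no reset: what is moved stays moved. The work goes in short steps, Python scripts to look and compute and a tool call to move; the robot and the scene stay as the last step left them, time stands still between calls to the robot, and variables do not carry over. Pictures are saved under pics/ and viewed, and the job is handed in when it is done.

Besides the shell and the picture viewer there is one more tool, called after "Request:" by a JSON object that holds its "fn" and its "kwargs", one argument or row to a line. jog_arm: Moves the arm, as the interface text tells. Its arguments: {"type":"object","properties":{"steps":{"type":"array"},"force":{"type":"number"}},"required":["steps"]}

```bash
ls; mkdir -p pics; python3 - <<'E'
from plant import robot
import cv2
print(robot.read_state())
for n in ["scene","top","wrist"]:
    c=robot.read_camera(n); cv2.imwrite(f"pics/{n}0.png",c["image"][:,:,::-1])
    print(n,c["mtx"].tolist(),(c.get("extrinsics") if "extrinsics" in c else c["tool_from_camera"]).round(4).tolist())
E
```

```text
pics
{'t': 0.0, 'q': array([ 1.18860404e+00,  1.31171919e-01,  1.48925061e+00, -1.96644366e-06,
        1.52299233e+00, -8.53919995e-02]), 'dq': array([ 0.00124561,  0.00121405,  0.00029986,  0.00039181, -0.00055458,
        0.00012957]), 'joint_torque': array([ 8.32950154e-04, -5.59853053e+01, -4.91756701e+01,  7.68133882e-02,
        3.58642673e-02, -1.49918142e-04]), 'tool_pos': array([0.1752527 , 0.57327854, 0.23159674]), 'orientation': array([-4.64441016e-01, -3.10664625e+00,  2.78478890e-03]), 'force': array([-0.59589335,  0.07076306, -0.41698539]), 'wrist_torque': array([-0.00585305, -0.03024474, -0.03772105]), 'opening': 0.09330918707037437}
scene [[452.6475274990356, 0.0, 323.0169773697847], [0.0, 452.6475274990356, 238.09612694798213], [0.0, 0.0, 1.0]] [[-0.3557, 0.7712, -0.5279, 1.2504], [0.9346, 0.2928, -0.202, 0.2363], [-0.0012, -0.5652, -0.8249, 1.0521], [0.0, 0.0, 0.0, 1.0]]
top [[594.5784859752247, 0.0, 312.76399785422], [0.0, 594.5784859752247, 244.0165908342993], [0.0, 0.0, 1.0]] [[-0.0029, -0.983, 0.1837, 0.3775], [-0.9998, 0.0066, 0.0197, -0.022], [-0.0206, -0.1836, -0.9828, 1.3557], [0.0, 0.0, 0.0, 1.0]]
wrist [[417.7200893771662, 0.0, 314.4795722555155], [0.0, 417.7200893771662, 237.71305537539507], [0.0, 0.0, 1.0]] [[-0.0003, -0.9549, -0.2969, 0.0848], [1.0, -0.0002, -0.0004, -0.0002], [0.0004, -0.2969, 0.9549, -0.1523], [0.0, 0.0, 0.0, 1.0]]
```

View pics/scene0.png

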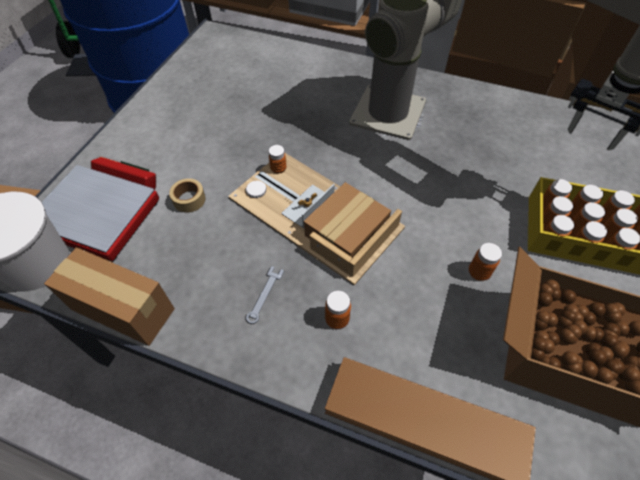

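View pics/top0.png

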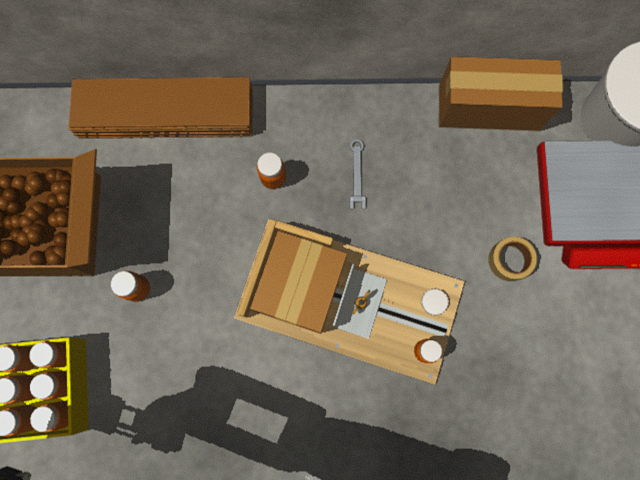

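View pics/wrist0.png

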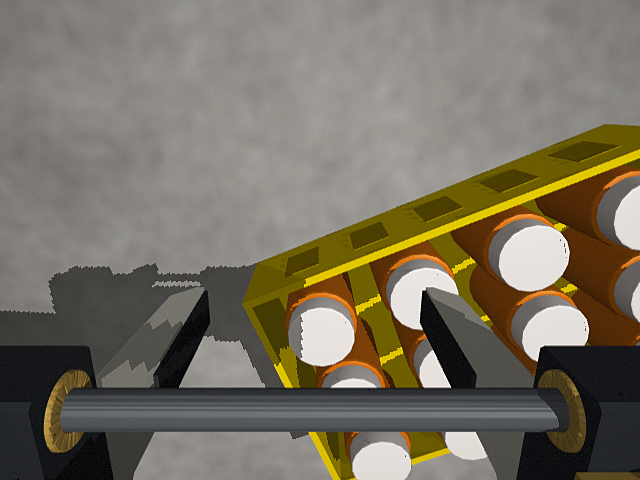

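The top view shows the jig with board corners near (270,219), (465,283), (437,383) and (236,318), and the wing nut near (363,300). I'll zoom in to measure.

```bash
python3 - <<'E'
import cv2
im=cv2.imread("pics/top0.png")
cv2.imwrite("pics/topz.png",cv2.resize(im[205:395,225:480],None,fx=3,fy=3,interpolation=cv2.INTER_CUBIC))
im=cv2.imread("pics/scene0.png")
cv2.imwrite("pics/scz.png",cv2.resize(im[135:290,220:410],None,fx=3.8,fy=3.8,interpolation=cv2.INTER_CUBIC))
E
```

```text
(no output)
```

View pics/topz.png

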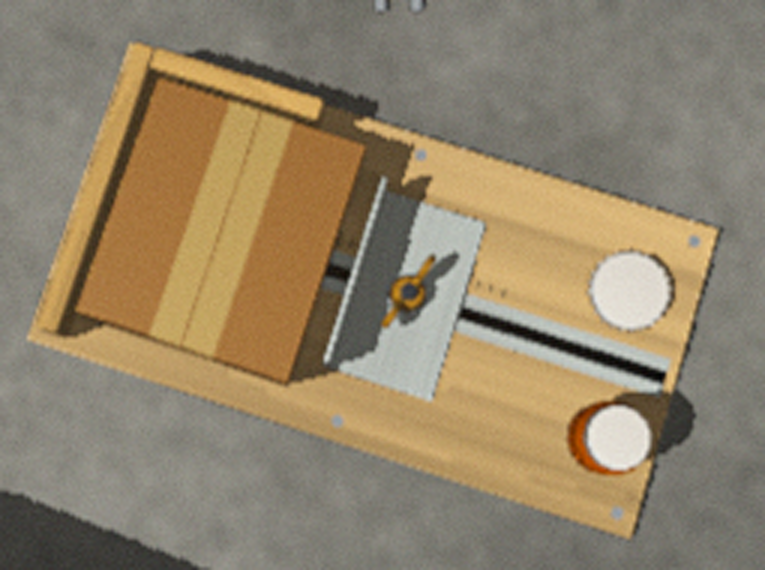

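View pics/scz.png

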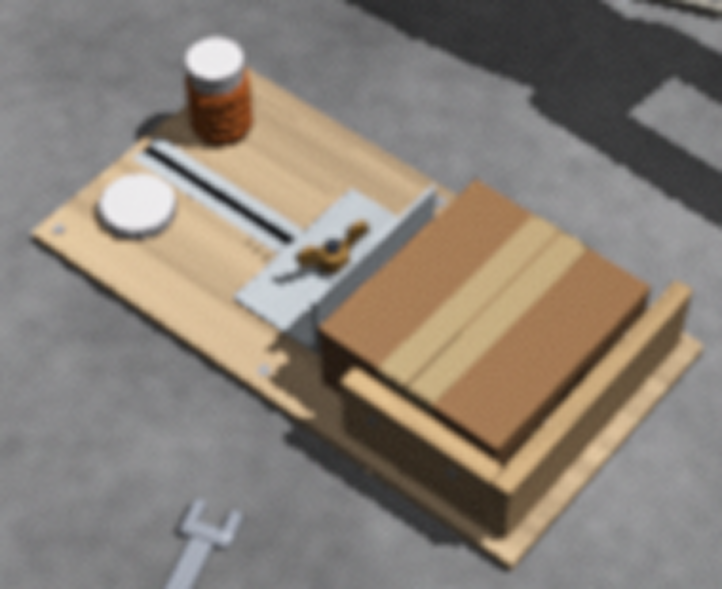

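```bash
cat > h.py <<'E'
import numpy as np
from plant import robot
def ray(c,uv,z,T=None):
    T=np.array(c["extrinsics"]) if T is None else T
    d=T[:3,:3]@np.linalg.solve(c["mtx"],[uv[0],uv[1],1.]); o=T[:3,3]
    return o+d*(z-o[2])/d[2]
E
python3 - <<'E'
from h import *
c=robot.read_camera("top")
f=lambda p,z: ray(c,(p[0]/3+225-.33,p[1]/3+205-.33),z/1000)
P={}
for n,p,z in [("bR",(720,228),12),("bL",(633,537),12),("bfL",(28,340),12),("g1",(385,178),78),("g2",(327,362),78),("f1",(484,225),16),("f2",(432,400),16),("sf1",(132,42),78),("sf2",(32,335),78),("bfin",(157,72),78),("bfout",(320,118),78),("stud",(408,291),44),("w1",(431,262),50),("w2",(388,320),50),("c1",(160,80),82),("c2",(364,145),82),("c3",(288,383),82),("c4",(78,314),82)]:
    P[n]=f(p,z); print(n,P[n].round(4))
ex=P["bR"]-P["bL"]; print("width",np.linalg.norm(ex)); 
ey=P["bfL"]-P["bL"]; print("len",np.linalg.norm(ey), "ang y",np.degrees(np.arctan2(ey[1],ey[0])),"ang x",np.degrees(np.arctan2(ex[1],ex[0])))
g=P["g1"]-P["g2"];print("g ang",np.degrees(np.arctan2(g[1],g[0])),np.linalg.norm(g))
e=P["f1"]-P["f2"];print("f ang",np.degrees(np.arctan2(e[1],e[0])),np.linalg.norm(e))
th=np.arctan2(ey[1],ey[0])-np.pi/2
X=np.array([np.cos(th),np.sin(th),0]);Y=np.array([-np.sin(th),np.cos(th),0])
O=P["bL"]+.12*X+.25*Y; O[2]=0
print("th",th,"O",O)
for n,p in P.items(): print(n,((p-O)@X*1e3).round(1),((p-O)@Y*1e3).round(1))
E
```

```text
bR [ 0.542  -0.3384  0.012 ]
bL [ 0.3152 -0.2638  0.012 ]
bfL [0.4602 0.183  0.012 ]
g1 [ 0.5716 -0.0836  0.078 ]
g2 [ 0.4398 -0.0404  0.078 ]
f1 [ 0.5448 -0.1606  0.016 ]
f2 [ 0.4145 -0.1188  0.016 ]
sf1 [0.6739 0.1008 0.078 ]
sf2 [0.4597 0.1701 0.078 ]
bfin [0.6512 0.0822 0.078 ]
bfout [ 0.6161 -0.037   0.078 ]
stud [ 0.4929 -0.1008  0.044 ]
w1 [ 0.5135 -0.1176  0.05  ]
w2 [ 0.4713 -0.0855  0.05  ]
c1 [0.6443 0.0796 0.082 ]
c2 [ 0.5952 -0.0686  0.082 ]
c3 [ 0.4249 -0.0127  0.082 ]
c4 [0.4742 0.1369 0.082 ]
width 0.23878219523674188
len 0.46973980202142385 ang y 72.01053046941645 ang x -18.195543020028424
g ang -18.12735934458835 0.13873131351223408
f ang -17.780749846561438 0.13673987473229618
th -0.31397547399588155 O [ 0.50650545 -0.06310526  0.        ]
bR 118.8 -250.9
bL -120.0 -250.0
bfL -120.0 219.7
g1 68.2 0.6
g2 -70.5 1.0
f1 66.5 -80.9
f2 -70.3 -81.4
sf1 108.6 207.6
sf2 -116.5 207.3
bfin 92.7 182.9
bfout 96.1 58.7
stud -1.3 -40.1
w1 23.5 -49.7
w2 -26.6 -32.2
c1 87.0 178.3
c2 86.1 22.2
c3 -93.2 22.8
c4 -92.5 180.2
```

```bash
cat >> h.py <<'E'
from scipy.spatial.transform import Rotation as Ro
TH=np.radians(-18.05); X=np.array([np.cos(TH),np.sin(TH),0]);Y=np.array([-np.sin(TH),np.cos(TH),0]);Z=np.array([0,0,1.])
O=np.array([0.5065,-0.063,0])
def j2w(x,y,z): return O+(x*X+y*Y)/1e3+Z*z/1e3
def w2j(p): d=(np.asarray(p)-O)*1e3; return np.array([d@X,d@Y,d[2]])
def Rt(yaw): # tool y at jig angle yaw (deg), tool down ; yaw=0: tool y=jig x, tool x=jig y
    a=TH+np.radians(yaw); ty=np.array([np.cos(a),np.sin(a),0]); tz=-Z
    return np.c_[np.cross(ty,tz),ty,tz]
def delta(p,yaw):
    s=robot.read_state(); R=Ro.from_rotvec(s["orientation"]).as_matrix()
    return np.r_[R.T@(p-s["tool_pos"]), Ro.from_matrix(R.T@Rt(yaw)).as_rotvec()].round(4)
def st():
    s=robot.read_state(); R=Ro.from_rotvec(s["orientation"]).as_matrix()
    a=np.degrees(np.arctan2(R[1,1],R[0,1])-TH)
    print("t",round(s["t"],2),"jig",w2j(s["tool_pos"]).round(1),"yaw",round(a,1),"tilt",R[:2,2].round(4),"F jig",[round(s["force"]@v,2) for v in (X,Y,Z)],"Mz",s["wrist_torque"].round(3),"open",round(s["opening"],4),"q",s["q"].round(2))
E
python3 -c "
from h import *
st(); print(delta(j2w(0,-40,200),0))"
```

```text
t 0.2 jig [-512.1  502.5  232. ] yaw 91.0 tilt [-0.0004 -0.0011] F jig [np.float64(-0.19), np.float64(-0.69), np.float64(-0.45)] Mz [-0.023 -0.015  0.034] open 0.093 q [ 1.19  0.13  1.49 -0.    1.52 -0.09]
[-5.0210e-01 -5.5170e-01  3.2600e-02 -1.0000e-03  8.0000e-04  1.5891e+00]
```

Request:
{"fn": "jog_arm", "kwargs": {
  "steps": [
    [0,-0.502,-0.552,0.03,0,0,1.59],
    [0,-0.502,-0.552,0.03,0,0,1.59],
    [0,-0.502,-0.552,0.03,0,0,1.59],
    [0,-0.502,-0.552,0.03,0,0,1.59],
    [0,-0.502,-0.552,0.03,0,0,1.59]
  ]
}}

```text
t: 0.82
tool_pos: [0.3091, 0.2896, 0.2199]
orientation: [1.825, 2.556, -0.0]
force: [0.2, 0.5, 0.1]
opening: 0.0932
```

```bash
python3 -c "
from h import *
st(); print(delta(j2w(0,-40,200),0))"
```

```text
t 0.82 jig [-297.   274.1  219.9] yaw 37.0 tilt [ 0.0005 -0.0006] F jig [np.float64(0.06), np.float64(0.51), np.float64(0.09)] Mz [-0.049  0.014 -0.019] open 0.0932 q [ 0.63 -0.36  1.97 -0.    1.54  0.3 ]
[-4.295e-01  4.810e-02  2.030e-02  5.000e-04  6.000e-04  6.459e-01]
```

Request:
{"fn": "jog_arm", "kwargs": {
  "steps": [
    [0,-0.43,0.048,0.02,0,0,0.646],
    [0,-0.43,0.048,0.02,0,0,0.646],
    [0,-0.43,0.048,0.02,0,0,0.646],
    [0,-0.43,0.048,0.02,0,0,0.646],
    [0,-0.43,0.048,0.02,0,0,0.646]
  ]
}}

```text
t: 1.45
tool_pos: [0.4425, 0.007, 0.206]
orientation: [2.543, 1.843, 0.001]
force: [0.3, 0.8, -0.2]
opening: 0.093
```

```bash
python3 -c "
from h import *
st(); print(delta(j2w(0,-40,200),0))"
```

```text
t 1.45 jig [-82.5  46.7 206. ] yaw -0.1 tilt [ 0.0015 -0.0005] F jig [np.float64(0.06), np.float64(0.89), np.float64(-0.19)] Mz [0.001 0.02  0.031] open 0.093 q [-0.1  -0.3   1.94 -0.    1.5   0.22]
[-0.0866  0.0827  0.0061  0.0016 -0.     -0.0018]
```

Request:
{"fn": "jog_arm", "kwargs": {
  "steps": [
    [0,-0.0866,0.0827,0.006,0,0,0],
    [0,-0.0866,0.0827,0.006,0,0,0],
    [0,-0.0866,0.0827,0.006,0,0,0],
    [0,-0.0866,0.0827,0.006,0,0,0]
  ]
}}

```text
t: 1.95
tool_pos: [0.4937, -0.1008, 0.1997]
orientation: [-2.545, -1.842, -0.001]
force: [-0.0, 0.3, -0.4]
opening: 0.0931
```

```bash
cat >> h.py <<'E'
import cv2
def wcam(name):
    s=robot.read_state(); c=robot.read_camera("wrist")
    T=np.eye(4);T[:3,:3]=Ro.from_rotvec(s["orientation"]).as_matrix();T[:3,3]=s["tool_pos"]
    c["extrinsics"]=T@np.array(c["tool_from_camera"])
    cv2.imwrite("pics/%s.png"%name,c["image"][:,:,::-1]); np.savez("pics/%s.npz"%name,mtx=c["mtx"],extrinsics=c["extrinsics"])
    return c
E
python3 -c "
from h import *
st(); wcam('w1')"
```

```text
t 1.95 jig [ -0.4 -39.9 199.7] yaw -0.2 tilt [0.0004 0.0003] F jig [np.float64(-0.11), np.float64(0.24), np.float64(-0.36)] Mz [-0.045  0.091  0.023] open 0.0931 q [-0.3  -0.11  1.79  0.    1.46  0.01]
```

View pics/w1.png

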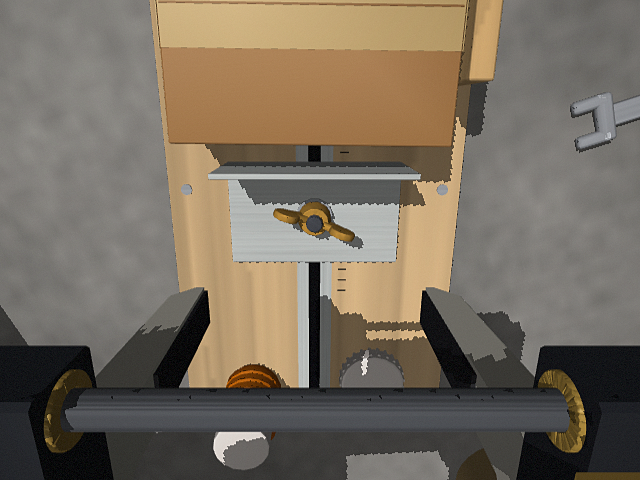

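```bash
python3 -c "
from h import *
c=np.load('pics/w1.npz')
for n,uv,z in [('stud',(314,225),44.5),('wL',(279,213),45),('wR',(351,239),45),('gtopL',(209,178),78),('gtopR',(420,178),78),('gtopLf',(213,165),78),('footL',(233,261),16),('footR',(397,261),16),('cart',(170,143),82),('cart',(450,146),82),('track',(314,285),12)]:
    print(n,w2j(ray(c,uv,z/1e3)).round(1))
print(delta(j2w(0,-45,46),0))
"
```

```text
stud [ -2.5 -42.6  44.5]
wL [-28.9 -32.9  45. ]
wR [ 26.  -53.7  45. ]
gtopL [-71.4  -1.   78. ]
gtopR [67.4 -1.4 78. ]
gtopLf [-68.1   7.5  78. ]
footL [-72.1 -82.3  16. ]
footR [ 68.5 -82.7  16. ]
cart [-93.3  21.9  82. ]
cart [83.9 19.6 82. ]
track [  -2.7 -106.6   12. ]
[-0.0057  0.0004  0.154   0.0009 -0.0004 -0.0014]
```

```bash
sed -i 's/^O=np.*/O=np.array([0.5065,-0.063,0])-.002*X/' h.py; python3 -c "
from h import *
st();print(delta(j2w(0,-25,46),0))
"
```

```text
t 2.0 jig [  1.4 -39.3 200. ] yaw -0.1 tilt [0.001  0.0001] F jig [np.float64(0.53), np.float64(0.86), np.float64(-0.5)] Mz [-0.043  0.037  0.048] open 0.0931 q [-0.3  -0.12  1.8   0.    1.46  0.01]
[ 0.0143 -0.0016  0.154   0.0009 -0.0004 -0.0014]
```

Request:
{"fn": "jog_arm", "kwargs": {
  "steps": [
    [0,0.014,-0.0017,0.06,0,0,0],
    [0,0.014,-0.0017,0.12,0,0,0],
    [0,0.014,-0.0017,0.153,0,0,0],
    [0,0.014,-0.0017,0.153,0,0,0],
    [0,0.014,-0.0017,0.153,0,0,0]
  ]
}}

```text
t: 2.62
tool_pos: [0.4978, -0.0859, 0.049]
orientation: [2.541, 1.844, 0.004]
force: [0.4, 0.8, 0.1]
opening: 0.093
```

```bash
python3 -c "
from h import *
st();print(delta(j2w(0,-25,46),0))
wcam('w2')"
```

```text
t 2.62 jig [  0.9 -24.5  49. ] yaw -0.0 tilt [ 0.0034 -0.0005] F jig [np.float64(0.12), np.float64(0.92), np.float64(0.09)] Mz [-0.103  0.111 -0.001] open 0.093 q [-0.27  0.05  1.93  0.    1.16  0.04]
[-0.0005 -0.0009  0.003   0.0034 -0.0006 -0.0001]
```

View pics/w2.png

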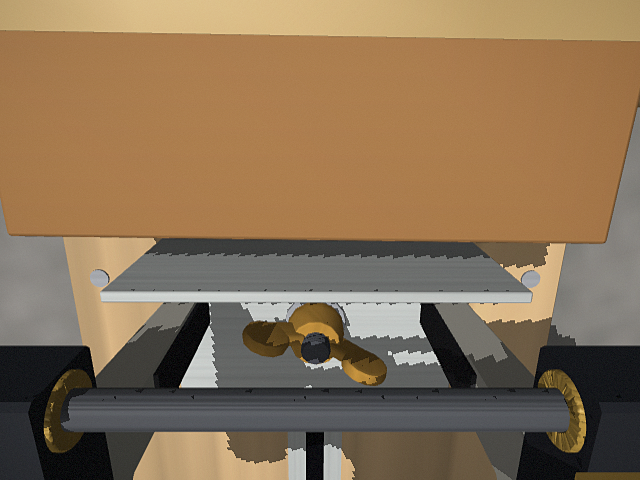

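Request:
{"fn": "jog_arm", "kwargs": {
  "steps": [
    [0,0.008,-0.001,0.002,0,0,0],
    [0,0.014,-0.001,0.002,0,0,0],
    [0,0.019,-0.001,0.002,0,0,0],
    [0,0.024,-0.001,0.002,0,0,0],
    [0,0.028,-0.001,0.002,0,0,0]
  ]
}}

```text
t: 3.3
tool_pos: [0.507, -0.0609, 0.0491]
orientation: [2.538, 1.84, 0.004]
force: [-5.7, -9.2, 7.1]
opening: 0.093
```

```bash
python3 -c "
from h import *
st()"
```

```text
t 3.3 jig [ 1.8  2.1 49.1] yaw -0.1 tilt [ 0.0062 -0.0041] F jig [np.float64(-2.6), np.float64(-10.51), np.float64(7.13)] Mz [-1.56   0.534 -0.601] open 0.093 q [-0.22  0.06  1.92 -0.    1.16  0.1 ]
```

Request:
{"fn": "jog_arm", "kwargs": {
  "steps": [
    [0,0.004,-0.001,0,0,0,0],
    [0,0.007,-0.001,0,0,0,0],
    [0,0.01,-0.001,0,0,0,0],
    [0,0.012,-0.001,0,0,0,0]
  ]
}}

```text
t: 3.8
tool_pos: [0.5096, -0.0517, 0.0494]
orientation: [2.537, 1.836, -0.001]
force: [-3.1, -15.4, -0.3]
opening: 0.0931
```

```bash
python3 -c "
from h import *
st()"
```

```text
t 3.8 jig [ 1.4 11.7 49.4] yaw -0.1 tilt [ 0.0057 -0.0084] F jig [np.float64(1.85), np.float64(-15.64), np.float64(-0.25)] Mz [-2.379  0.542 -0.695] open 0.0931 q [-0.2   0.06  1.91 -0.01  1.16  0.12]
```

Request:
{"fn": "jog_arm", "kwargs": {
  "steps": [
    [0,0.003,0,0,0,0,0],
    [0,0.005,0,0,0,0,0],
    [0,0.006,0,0,0,0,0]
  ]
}}

```text
t: 4.18
tool_pos: [0.5107, -0.0483, 0.0495]
orientation: [2.535, 1.834, -0.006]
force: [-4.9, -15.1, -0.4]
opening: 0.0933
```

```bash
python3 -c "
from h import *
st()"
```

```text
t 4.17 jig [ 1.4 15.3 49.5] yaw -0.2 tilt [ 0.0039 -0.0125] F jig [np.float64(0.07), np.float64(-15.86), np.float64(-0.42)] Mz [-2.29   0.695 -0.284] open 0.0933 q [-0.19  0.06  1.91 -0.01  1.16  0.14]
```

Request:
{"fn": "jog_arm", "kwargs": {
  "steps": [
    [0,0.003,0,0,0,0,0],
    [0,0.005,0,0,0,0,0]
  ]
}}

```text
t: 4.42
tool_pos: [0.511, -0.0476, 0.0496]
orientation: [2.532, 1.831, -0.017]
force: [-13.3, -29.1, 4.1]
opening: 0.0929
```

```bash
python3 -c "
from h import *
st();wcam('w3')"
```

```text
t 4.42 jig [ 1.5 16.  49.6] yaw -0.2 tilt [ 0.0009 -0.0198] F jig [np.float64(-3.64), np.float64(-31.75), np.float64(4.14)] Mz [-4.53   1.373 -0.184] open 0.0929 q [-0.18  0.07  1.91 -0.02  1.16  0.15]
```

View pics/w3.png

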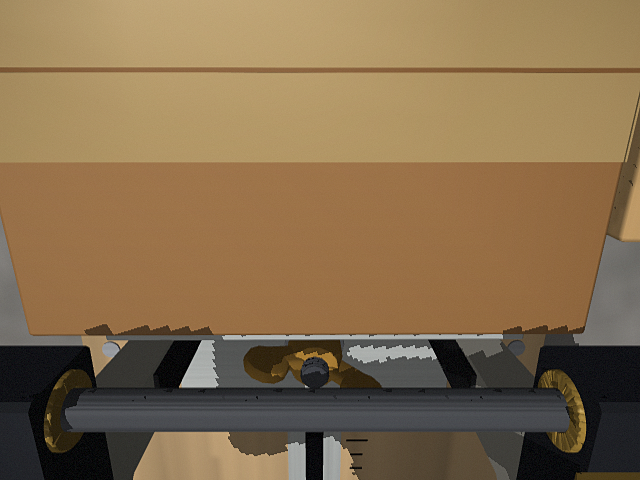

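Request:
{"fn": "jog_arm", "kwargs": {
  "steps": [
    [0,0.004,0,0,0,0,0],
    [0,0.004,0,0,0,0,0]
  ]
}}

```text
t: 4.72
tool_pos: [0.5108, -0.0478, 0.0496]
orientation: [2.529, 1.828, -0.027]
force: [-10.2, -21.9, 2.0]
opening: 0.0929
```

```bash
python3 -c "
from h import *
st()"
```

```text
t 4.72 jig [ 1.4 15.8 49.6] yaw -0.2 tilt [-0.0022 -0.0268] F jig [np.float64(-2.95), np.float64(-23.97), np.float64(2.04)] Mz [-3.575  0.924  0.067] open 0.0929 q [-0.17  0.07  1.9  -0.03  1.17  0.16]
```

Request:
{"fn": "jog_arm", "kwargs": {
  "steps": [
    [0,-0.012,0,0,0,0,0],
    [0,-0.02,0,0,0,0,0],
    [0,-0.02,0,-0.05,0,0,0],
    [0,-0.02,0,-0.1,0,0,0],
    [0,-0.02,0,-0.15,0,0,0]
  ]
}}

```text
t: 5.35
tool_pos: [0.5048, -0.0624, 0.2018]
orientation: [2.529, 1.829, -0.026]
force: [1.3, -0.1, -0.6]
opening: 0.0929
```

```bash
python3 -c "
from h import *
st();print(delta(j2w(0,-30,200),0))"
```

```text
t 5.35 jig [2.000e-01 0.000e+00 2.018e+02] yaw -0.2 tilt [-0.0017 -0.0262] F jig [np.float64(1.3), np.float64(0.35), np.float64(-0.58)] Mz [-0.086  0.074 -0.033] open 0.0929 q [-0.21 -0.1   1.78 -0.03  1.46  0.12]
[-0.03   -0.0001  0.0026  0.0066  0.0255 -0.0037]
```

Request:
{"fn": "jog_arm", "kwargs": {
  "steps": [
    [1,-0.03,0,0.0026,0.0066,0.0255,-0.0037],
    [1,-0.03,0,0.0026,0.0066,0.0255,-0.0037],
    [1,-0.03,0,0.0026,0.0066,0.0255,-0.0037],
    [1,-0.03,0,0.0026,0.0066,0.0255,-0.0037]
  ]
}}

```text
t: 5.85
tool_pos: [0.4952, -0.0902, 0.1993]
orientation: [-2.541, -1.845, 0.001]
force: [0.4, -0.4, -0.3]
opening: 0.0578
```

```bash
python3 -c "
from h import *
st();wcam('w4')"
```

```text
t 5.85 jig [ -0.3 -29.4 199.3] yaw 0.0 tilt [-0.0011  0.0006] F jig [np.float64(0.48), np.float64(-0.31), np.float64(-0.34)] Mz [-0.026  0.094  0.049] open 0.0578 q [-0.28 -0.11  1.8   0.    1.46  0.03]
```

View pics/w4.png

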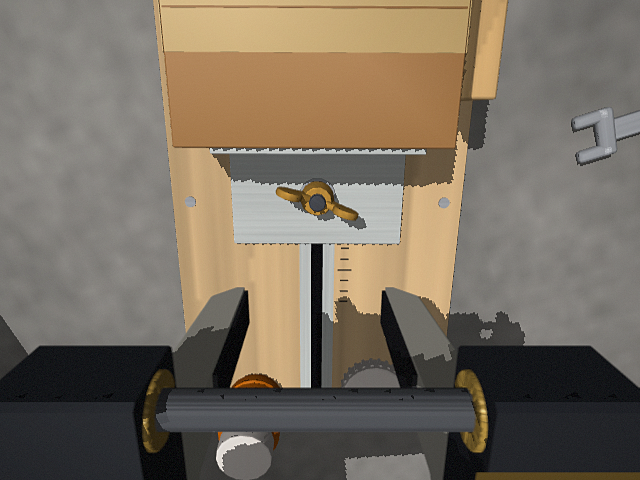

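```bash
python3 -c "
from h import *
c=np.load('pics/w4.npz')
for n,uv,z in [('stud',(317,203),44.5),('wL',(280,190),45),('wR',(357,218),45),('gtopL',(212,150),78),('gtopR',(425,152),78),('footL',(235,243),16),('footR',(402,242),16),('cart',(174,145),82),('cart',(461,147),82),('sf?',(317,240),12)]:
    print(n,w2j(ray(c,uv,z/1e3)).round(1))
"
```

```text
stud [ -0.4 -14.8  44.5]
wL [-27.9  -4.9  45. ]
wR [ 29.9 -26.3  45. ]
gtopL [-68.2  27.5  78. ]
gtopR [69.  26.3 78. ]
footL [-69.5 -55.7  16. ]
footR [ 71.5 -54.7  16. ]
cart [-91.1  31.   82. ]
cart [90.5 29.8 82. ]
sf? [ -0.2 -54.3  12. ]
```

```bash
cat >> h.py <<'E'
N=np.array([0,-14.5])
def orb(phi,z=54,r=21):
    a=np.radians(phi); return delta(j2w(N[0]+r*np.cos(a),N[1]+r*np.sin(a),z),phi+90)
def po():
    st(); p=w2j(robot.read_state()["tool_pos"])[:2]-N; print("r",np.hypot(*p).round(1),"phi",np.degrees(np.arctan2(p[1],p[0])).round(1))
E
python3 -c "
from h import *
print(orb(50,120))"
```

```text
[ 3.1000e-02  1.3900e-02  7.9300e-02 -3.0000e-04 -1.4000e-03 -2.4427e+00]
```

Request:
{"fn": "jog_arm", "kwargs": {
  "steps": [
    [1,0.031,0.014,0.07,0,0,-2.44],
    [1,0.031,0.014,0.07,0,0,-2.44],
    [1,0.031,0.014,0.07,0,0,-2.44],
    [1,0.031,0.014,0.07,0,0,-2.44],
    [1,0.031,0.014,0.07,0,0,-2.44]
  ]
}}

```text
t: 6.52
tool_pos: [0.5179, -0.0643, 0.1288]
orientation: [-1.424, -2.799, -0.0]
force: [-0.2, -0.9, 0.6]
opening: 0.0036
```

```bash
python3 -c "
from h import *
po();print(orb(50,120))"
```

```text
t 6.53 jig [ 13.2   2.3 128.8] yaw 54.1 tilt [-0.0011  0.0008] F jig [np.float64(0.11), np.float64(-0.91), np.float64(0.59)] Mz [-0.007  0.047  0.037] open 0.0036 q [-0.22 -0.    1.82  0.    1.33 -0.85]
r 21.4 phi 51.7
[-6.000e-04 -4.000e-04  8.800e-03  7.000e-04 -1.300e-03 -1.499e+00]
```

Request:
{"fn": "jog_arm", "kwargs": {
  "steps": [
    [1,0,0,0.009,0,0,-1.5],
    [1,0,0,0.009,0,0,-1.5],
    [1,0,0,0.009,0,0,-1.5],
    [1,0,0,0.009,0,0,-1.5],
    [1,0,0,0.009,0,0,-1.5]
  ]
}}

```text
t: 7.15
tool_pos: [0.5177, -0.0636, 0.1193]
orientation: [-0.006, -3.14, -0.002]
force: [0.1, 0.1, -0.2]
opening: 0.0005
```

Request:
{"fn": "jog_arm", "kwargs": {
  "steps": [
    [1,0,0,0,0,0,-0.6],
    [1,0,0,0,0,0,-0.6],
    [1,0,0,0,0,0,-0.6],
    [1,0,0,0,0,0,-0.6]
  ]
}}

```text
t: 7.65
tool_pos: [0.5176, -0.0629, 0.1189]
orientation: [0.929, -2.999, -0.003]
force: [0.3, -0.1, 0.1]
opening: 0.0005
```

```bash
python3 -c "
from h import *
po();print(orb(50,120));print(orb(50,54))"
```

```text
t 7.65 jig [ 12.6   3.5 118.9] yaw 142.5 tilt [-0.0022  0.0014] F jig [np.float64(0.27), np.float64(0.01), np.float64(0.1)] Mz [ 0.094  0.054 -0.029] open 0.0005 q [-0.22  0.01  1.83  0.    1.31 -2.39]
r 22.0 phi 55.1
[ 0.001  -0.0019 -0.0011  0.0024 -0.0011  0.0429]
[ 0.0009 -0.0021  0.0649  0.0024 -0.0011  0.0429]
```

Request:
{"fn": "jog_arm", "kwargs": {
  "steps": [
    [1,0.001,-0.002,0.03,0.002,0,0.043],
    [1,0.001,-0.002,0.045,0.002,0,0.043],
    [1,0.001,-0.002,0.045,0.002,0,0.043]
  ]
}}

```text
t: 8.02
tool_pos: [0.5164, -0.0644, 0.0722]
orientation: [0.865, -3.016, -0.003]
force: [-0.6, 0.2, 0.1]
opening: 0.0004
```

```bash
python3 -c "
from h import *
po();print(orb(50,54));wcam('w5')"
```

```text
t 8.03 jig [11.9  1.7 72.2] yaw 140.1 tilt [-0.0047  0.0006] F jig [np.float64(-0.6), np.float64(0.0), np.float64(0.1)] Mz [ 0.039  0.    -0.044] open 0.0004 q [-0.22  0.06  1.87 -0.    1.22 -2.35]
r 20.1 phi 53.8
[-0.001  -0.0014  0.0182  0.003  -0.0037  0.001 ]
```

View pics/w5.png

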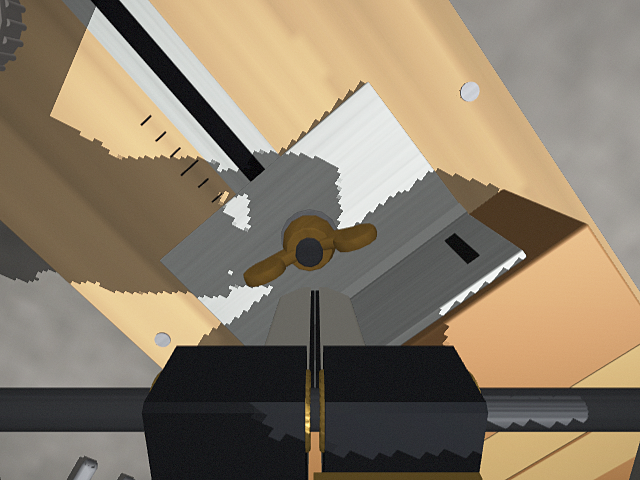

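Request:
{"fn": "jog_arm", "kwargs": {
  "steps": [
    [1,-0.001,-0.001,0.01,0.002,-0.002,0],
    [1,-0.001,-0.001,0.018,0.002,-0.003,0],
    [1,-0.001,-0.001,0.018,0.002,-0.003,0]
  ]
}}

```text
t: 8.45
tool_pos: [0.518, -0.0649, 0.0546]
orientation: [0.866, -3.019, -0.001]
force: [0.1, 0.2, -0.7]
opening: 0.0003
```

```bash
python3 -c "
from h import *
po();print(orb(50,54));
for p in (42,34,26,18,10):print(p,orb(p,54))"
```

```text
t 8.45 jig [13.5  1.8 54.6] yaw 140.0 tilt [-0.0006  0.0004] F jig [np.float64(0.07), np.float64(0.18), np.float64(-0.67)] Mz [0.023 0.067 0.01 ] open 0.0003 q [-0.22  0.09  1.88  0.    1.18 -2.35]
r 21.2 phi 50.3
[ 0.0002 -0.0001  0.0006  0.0006 -0.0003  0.0009]
42 [ 0.0004 -0.003   0.0006  0.0006 -0.0003  0.1405]
34 [ 0.001  -0.0059  0.0006  0.0006 -0.0004  0.2801]
26 [ 2.000e-03 -8.600e-03  6.000e-04  5.000e-04 -4.000e-04  4.197e-01]
18 [ 3.400e-03 -1.120e-02  6.000e-04  5.000e-04 -4.000e-04  5.594e-01]
10 [ 5.10e-03 -1.36e-02  6.00e-04  5.00e-04 -5.00e-04  6.99e-01]
```

Request:
{"fn": "jog_arm", "kwargs": {
  "steps": [
    [1,0.0004,-0.003,0.0006,0,0,0.14],
    [1,0.001,-0.0059,0.0006,0,0,0.28],
    [1,0.002,-0.0086,0.0006,0,0,0.42],
    [1,0.0034,-0.0112,0.0006,0,0,0.56],
    [1,0.0051,-0.0136,0.0006,0,0,0.7]
  ]
}}

```text
t: 9.07
tool_pos: [0.5213, -0.0789, 0.0543]
orientation: [0.229, 3.133, 0.001]
force: [1.4, 1.5, -0.2]
opening: 0.0006
```

```bash
cat >> h.py <<'E'
def plan(phis,z=54):
    po()
    for p in phis: print(p,orb(p,z))
E
python3 -c "
from h import *
plan((2,-6,-14,-22,-30)); wcam('w6')"
```

```text
t 9.07 jig [ 21.  -10.5  54.3] yaw 99.7 tilt [0.0002 0.0008] F jig [np.float64(0.89), np.float64(1.9), np.float64(-0.22)] Mz [ 0.325 -0.295 -0.015] open 0.0006 q [-0.25  0.1   1.86  0.    1.18 -1.67]
r 21.4 phi 10.7
2 [ 5.000e-04 -3.200e-03  3.000e-04  9.000e-04  1.000e-04  1.341e-01]
-6 [ 0.0011 -0.006   0.0003  0.0009 -0.      0.2737]
-14 [ 2.100e-03 -8.800e-03  3.000e-04  9.000e-04 -1.000e-04  4.133e-01]
-22 [ 3.500e-03 -1.140e-02  3.000e-04  9.000e-04 -1.000e-04  5.529e-01]
-30 [ 5.200e-03 -1.380e-02  3.000e-04  9.000e-04 -2.000e-04  6.926e-01]
```

View pics/w6.png

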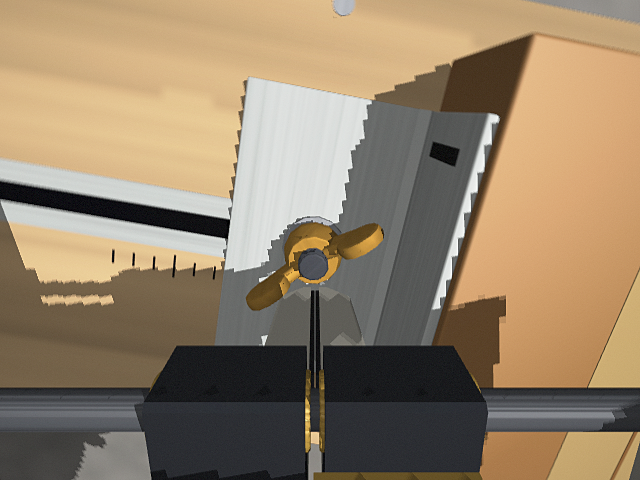

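Request:
{"fn": "jog_arm", "kwargs": {
  "steps": [
    [1,0.0005,-0.0032,0.0003,0,0,0.134],
    [1,0.0011,-0.006,0.0003,0,0,0.274],
    [1,0.0021,-0.0088,0.0003,0,0,0.413],
    [1,0.0035,-0.0114,0.0003,0,0,0.553],
    [1,0.0052,-0.0138,0.0003,0,0,0.693]
  ]
}}

```text
t: 9.75
tool_pos: [0.5146, -0.0922, 0.0545]
orientation: [1.292, 2.862, 0.002]
force: [1.6, 0.9, 0.1]
opening: 0.0005
```

```bash
python3 -c "
from h import *
plan((-38,-46,-54,-62,-70))"
```

```text
t 9.75 jig [ 18.8 -25.2  54.5] yaw 59.5 tilt [0.0017 0.0005] F jig [np.float64(1.23), np.float64(1.39), np.float64(0.07)] Mz [ 0.016 -0.291  0.014] open 0.0005 q [-0.28  0.09  1.88  0.    1.18 -1.  ]
r 21.6 phi -29.7
-38 [ 0.0008 -0.003   0.0005  0.0016  0.0006  0.1301]
-46 [ 0.0014 -0.0059  0.0005  0.0017  0.0005  0.2697]
-54 [ 2.400e-03 -8.700e-03  5.000e-04  1.700e-03  4.000e-04  4.093e-01]
-62 [ 3.700e-03 -1.130e-02  5.000e-04  1.800e-03  3.000e-04  5.489e-01]
-70 [ 5.400e-03 -1.370e-02  4.000e-04  1.800e-03  2.000e-04  6.886e-01]
```

Request:
{"fn": "jog_arm", "kwargs": {
  "steps": [
    [1,0.0008,-0.003,0.0005,0,0,0.13],
    [1,0.0014,-0.0059,0.0005,0,0,0.27],
    [1,0.0024,-0.0087,0.0005,0,0,0.409],
    [1,0.0037,-0.0113,0.0005,0,0,0.549],
    [1,0.0054,-0.0137,0.0005,0,0,0.689]
  ]
}}

```text
t: 10.38
tool_pos: [0.5015, -0.0975, 0.0545]
orientation: [2.185, 2.254, 0.003]
force: [3.0, -1.4, 0.1]
opening: 0.0002
```

```bash
python3 -c "
from h import *
plan((-78,-86,-94,-102,-110));wcam('w7')"
```

```text
t 10.38 jig [  7.9 -34.4  54.5] yaw 19.8 tilt [ 0.0033 -0.0001] F jig [np.float64(3.3), np.float64(-0.38), np.float64(0.06)] Mz [-0.23  -0.204  0.021] open 0.0002 q [-0.29  0.05  1.91  0.    1.17 -0.32]
r 21.4 phi -68.3
-78 [ 0.0006 -0.0035  0.0005  0.0033  0.      0.1369]
-86 [ 1.200e-03 -6.400e-03  5.000e-04  3.300e-03 -2.000e-04  2.766e-01]
-94 [ 2.200e-03 -9.200e-03  5.000e-04  3.300e-03 -4.000e-04  4.162e-01]
-102 [ 3.600e-03 -1.180e-02  5.000e-04  3.300e-03 -7.000e-04  5.558e-01]
-110 [ 5.300e-03 -1.410e-02  5.000e-04  3.200e-03 -9.000e-04  6.954e-01]
```

View pics/w7.png

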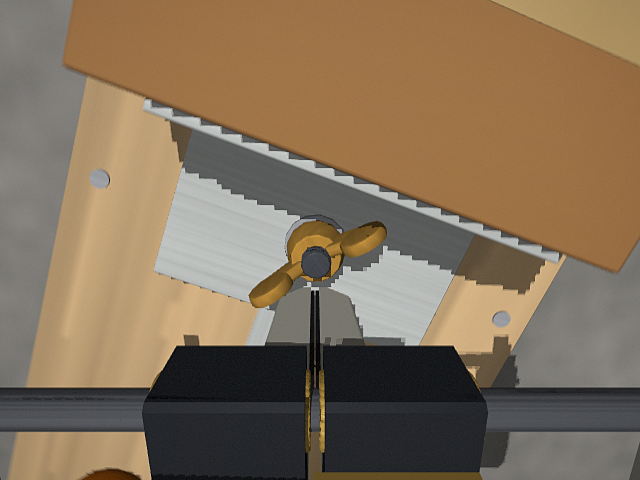

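Request:
{"fn": "jog_arm", "kwargs": {
  "steps": [
    [1,0.0006,-0.0035,0.0005,0.002,0,0.137],
    [1,0.0012,-0.0064,0.0005,0.002,0,0.277],
    [1,0.0022,-0.0092,0.0005,0.002,0,0.416],
    [1,0.0036,-0.0118,0.0005,0.002,0,0.556],
    [1,0.0053,-0.0141,0.0005,0.002,0,0.695]
  ]
}}

```text
t: 11.05
tool_pos: [0.4873, -0.093, 0.0543]
orientation: [2.828, 1.366, 0.003]
force: [1.0, -2.5, -0.2]
opening: 0.0007
```

```bash
python3 -c "
from h import *
plan((-118,-126,-134,-142,-150))"
```

```text
t 11.05 jig [ -7.  -34.4  54.3] yaw -20.4 tilt [ 0.002  -0.0003] F jig [np.float64(1.71), np.float64(-2.1), np.float64(-0.25)] Mz [-0.338 -0.007 -0.026] open 0.0007 q [-0.29  0.01  1.95  0.    1.17  0.38]
r 21.1 phi -109.3
-118 [ 0.0003 -0.0032  0.0003  0.0017 -0.0011  0.1329]
-126 [ 0.0009 -0.006   0.0003  0.0016 -0.0012  0.2725]
-134 [ 1.900e-03 -8.800e-03  3.000e-04  1.500e-03 -1.400e-03  4.121e-01]
-142 [ 3.300e-03 -1.140e-02  3.000e-04  1.400e-03 -1.500e-03  5.517e-01]
-150 [ 5.000e-03 -1.380e-02  3.000e-04  1.300e-03 -1.600e-03  6.914e-01]
```

Request:
{"fn": "jog_arm", "kwargs": {
  "steps": [
    [1,0.0003,-0.0032,0.0003,0.001,0,0.133],
    [1,0.0009,-0.006,0.0003,0.001,0,0.273],
    [1,0.0019,-0.0088,0.0003,0.001,0,0.412],
    [1,0.0033,-0.0114,0.0003,0.001,0,0.552],
    [1,0.005,-0.0138,0.0003,0.001,0,0.691]
  ]
}}

```text
t: 11.68
tool_pos: [0.4796, -0.0808, 0.0542]
orientation: [3.124, 0.327, 0.002]
force: [-0.5, -1.5, 0.4]
opening: 0.0007
```

```bash
python3 -c "
from h import *
plan((-158,-166,-174,-180))"
```

```text
t 11.68 jig [-18.1 -25.3  54.2] yaw -60.0 tilt [ 0.0015 -0.0002] F jig [np.float64(-0.04), np.float64(-1.58), np.float64(0.36)] Mz [-0.367  0.256 -0.062] open 0.0007 q [-0.27 -0.01  1.98  0.    1.17  1.09]
r 21.1 phi -149.3
-158 [ 0.0003 -0.0032  0.0002  0.0004 -0.0014  0.1397]
-166 [ 9.000e-04 -6.000e-03  2.000e-04  3.000e-04 -1.500e-03  2.794e-01]
-174 [ 1.90e-03 -8.80e-03  2.00e-04  2.00e-04 -1.50e-03  4.19e-01]
-180 [ 2.900e-03 -1.080e-02  2.000e-04  1.000e-04 -1.500e-03  5.237e-01]
```

Request:
{"fn": "jog_arm", "kwargs": {
  "steps": [
    [1,0.0003,-0.0032,0.0002,0,-0.001,0.14],
    [1,0.0009,-0.006,0.0002,0,-0.001,0.279],
    [1,0.0019,-0.0088,0.0002,0,-0.001,0.419],
    [1,0.0033,-0.0114,0.0002,0,-0.001,0.559],
    [1,0.005,-0.0138,0.0002,0,-0.001,0.698]
  ]
}}

```text
t: 12.3
tool_pos: [0.4812, -0.0663, 0.054]
orientation: [3.048, -0.761, -0.001]
force: [-1.7, -1.2, -0.7]
opening: 0.0006
```

```bash
python3 -c "
from h import *
plan((-185,-198,-206)); wcam('w8')"
```

```text
t 12.3 jig [-21.1 -10.9  54. ] yaw -100.0 tilt [-0.0005 -0.0002] F jig [np.float64(-1.29), np.float64(-1.68), np.float64(-0.67)] Mz [-0.064  0.466 -0.026] open 0.0006 q [-0.24 -0.01  1.98 -0.    1.18  1.82]
r 21.4 phi 170.4
-185 [ 0.0004  0.0017  0.      0.0004  0.0003 -0.0873]
-198 [ 0.0006 -0.0031  0.      0.0004  0.0003  0.1396]
-206 [ 0.0012 -0.0059  0.      0.0004  0.0003  0.2792]
```

View pics/w8.png

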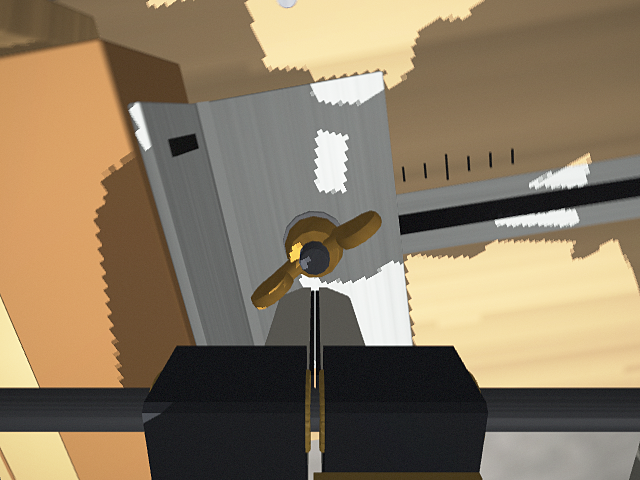

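Request:
{"fn": "jog_arm", "kwargs": {
  "steps": [
    [1,0,0.002,0,0,0,-0.1],
    [1,0,0.002,-0.03,0,0,-0.1],
    [1,0.01,0.002,-0.035,0,0,-0.3],
    [1,0.03,0.002,-0.035,0,0,-0.48],
    [1,0.042,0.002,-0.035,0,0,-0.66]
  ]
}}

```text
t: 12.98
tool_pos: [0.5182, -0.0883, 0.0895]
orientation: [3.129, 0.275, 0.001]
force: [0.2, 0.2, -0.8]
opening: 0.0005
```

```bash
python3 -c "
from h import *
po();print(orb(5,88))"
```

```text
t 12.97 jig [ 21.  -20.4  89.5] yaw -61.9 tilt [ 0.0007 -0.0004] F jig [np.float64(0.12), np.float64(0.27), np.float64(-0.79)] Mz [0.009 0.165 0.015] open 0.0005 q [-0.27  0.05  1.85 -0.    1.25  1.13]
r 21.8 phi -15.7
[ 3.6000e-03 -6.8000e-03  1.5000e-03  1.0000e-03  5.0000e-04 -2.7383e+00]
```

Request:
{"fn": "jog_arm", "kwargs": {
  "steps": [
    [1,0.0036,-0.0068,0,0,0,-2.73],
    [1,0.0036,-0.0068,0,0,0,-2.73],
    [1,0.0036,-0.0068,0,0,0,-2.73],
    [1,0.0036,-0.0068,0,0,0,-2.73],
    [1,0.0036,-0.0068,0,0,0,-2.73]
  ]
}}

```text
t: 13.6
tool_pos: [0.5207, -0.081, 0.0897]
orientation: [2.667, 1.659, -0.0]
force: [-0.4, -0.1, -0.2]
opening: 0.0005
```

Request:
{"fn": "jog_arm", "kwargs": {
  "steps": [
    [1,0,0,0,0,0,-1.8],
    [1,0,0,0,0,0,-1.8],
    [1,0,0,0,0,0,-1.8],
    [1,0,0,0,0,0,-1.8],
    [1,0,0,0,0,0,-1.8]
  ]
}}

```text
t: 14.22
tool_pos: [0.5207, -0.081, 0.0898]
orientation: [1.63, 2.685, -0.001]
force: [-0.5, 0.2, 0.2]
opening: 0.0007
```

```bash
python3 -c "
from h import *
po();print(orb(5,88))"
```

```text
t 14.22 jig [ 21.1 -12.7  89.8] yaw 45.5 tilt [ 0.     -0.0006] F jig [np.float64(-0.53), np.float64(0.02), np.float64(0.22)] Mz [-0.031  0.025  0.034] open 0.0007 q [-0.25  0.05  1.84 -0.    1.25 -0.73]
r 21.2 phi 4.9
[ 1.000e-04 -1.000e-04  1.800e-03 -5.000e-04  4.000e-04 -8.632e-01]
```

Request:
{"fn": "jog_arm", "kwargs": {
  "steps": [
    [1,0,0,0,0,0,-0.863],
    [1,0,0,0,0,0,-0.863],
    [1,0,0,0,0,0,-0.863],
    [1,0,0,0,0,0,-0.863],
    [1,0,0,0,0,0,-0.863]
  ]
}}

```text
t: 14.85
tool_pos: [0.5208, -0.081, 0.09]
orientation: [0.34, 3.123, -0.001]
force: [0.4, 0.2, -0.2]
opening: 0.0004
```

```bash
python3 -c "
from h import *
po();print(orb(5,54)); c=wcam('w9')
"
```

```text
t 14.85 jig [ 21.2 -12.7  90. ] yaw 95.6 tilt [ 0.0002 -0.0006] F jig [np.float64(0.31), np.float64(0.29), np.float64(-0.18)] Mz [ 0.03  -0.029 -0.016] open 0.0004 q [-0.25  0.05  1.84 -0.    1.25 -1.6 ]
r 21.3 phi 4.8
[ 0.0003  0.0001  0.036  -0.0006  0.0004  0.0109]
```

View pics/w9.png

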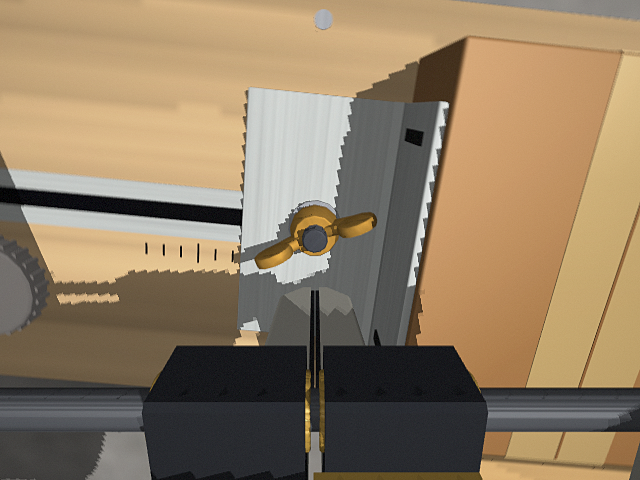

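Request:
{"fn": "jog_arm", "kwargs": {
  "steps": [
    [1,0,0,0.02,0,0,0.01],
    [1,0,0,0.036,0,0,0.01],
    [1,0,0,0.037,0,0,0.01]
  ]
}}

```text
t: 15.28
tool_pos: [0.5194, -0.0808, 0.0513]
orientation: [-0.346, -3.119, 0.0]
force: [-0.7, 0.9, -0.5]
opening: 0.0002
```

```bash
python3 -c "
from h import *
plan((-3,-11,-19,-27,-35),53)
"
```

```text
t 15.28 jig [ 19.8 -12.9  51.3] yaw 95.4 tilt [-0.003   0.0002] F jig [np.float64(-0.98), np.float64(0.64), np.float64(-0.48)] Mz [-0.002 -0.014  0.027] open 0.0002 q [-0.25  0.1   1.87 -0.    1.18 -1.6 ]
r 19.8 phi 4.7
-3 [-0.0009 -0.0028 -0.0017 -0.0007 -0.0029  0.1462]
-11 [-0.0003 -0.0057 -0.0017 -0.0009 -0.0029  0.2858]
-19 [ 0.0007 -0.0084 -0.0017 -0.0011 -0.0028  0.4254]
-27 [ 0.0021 -0.011  -0.0017 -0.0013 -0.0027  0.5651]
-35 [ 0.0039 -0.0134 -0.0017 -0.0015 -0.0026  0.7047]
```

Request:
{"fn": "jog_arm", "kwargs": {
  "steps": [
    [1,-0.0009,-0.0028,-0.0017,0,-0.002,0.146],
    [1,-0.0003,-0.0057,-0.0017,0,-0.002,0.286],
    [1,0.0007,-0.0084,-0.0017,0,-0.002,0.425],
    [1,0.0021,-0.011,-0.0017,0,-0.002,0.565],
    [1,0.0039,-0.0134,-0.0017,0,-0.002,0.705]
  ]
}}

```text
t: 15.9
tool_pos: [0.5135, -0.0931, 0.0538]
orientation: [1.409, 2.807, -0.001]
force: [0.7, 0.1, -1.3]
opening: 0.0004
```

```bash
python3 -c "
from h import *
plan((-43,-51,-59,-67,-75),53)
"
```

```text
t 15.9 jig [ 18.  -26.5  53.8] yaw 54.8 tilt [ 0.0004 -0.0012] F jig [np.float64(0.67), np.float64(0.36), np.float64(-1.28)] Mz [-0.066 -0.363 -0.043] open 0.0004 q [-0.28  0.09  1.88 -0.    1.18 -0.92]
r 21.6 phi -33.7
-43 [ 0.0008 -0.0034  0.0008 -0.0003  0.0012  0.1353]
-51 [ 0.0014 -0.0063  0.0008 -0.0003  0.0012  0.2749]
-59 [ 2.400e-03 -9.000e-03  8.000e-04 -2.000e-04  1.200e-03  4.146e-01]
-67 [ 3.800e-03 -1.160e-02  8.000e-04 -1.000e-04  1.200e-03  5.542e-01]
-75 [ 0.0055 -0.014   0.0008  0.      0.0013  0.6938]
```

Request:
{"fn": "jog_arm", "kwargs": {
  "steps": [
    [1,0.0008,-0.0034,0.0008,0,0.001,0.135],
    [1,0.0014,-0.0063,0.0008,0,0.001,0.275],
    [1,0.0024,-0.009,0.0008,0,0.001,0.415],
    [1,0.0038,-0.0116,0.0008,0,0.001,0.554],
    [1,0.0055,-0.014,0.0008,0,0.001,0.694]
  ]
}}

```text
t: 16.52
tool_pos: [0.4998, -0.0975, 0.0539]
orientation: [2.283, 2.155, 0.001]
force: [1.9, -1.1, -1.3]
opening: 0.0004
```

```bash
python3 -c "
from h import *
plan((-83,-91,-99,-107,-115),53);wcam('w10')
"
```

```text
t 16.52 jig [  6.4 -34.8  53.9] yaw 14.8 tilt [ 0.002  -0.0009] F jig [np.float64(2.15), np.float64(-0.42), np.float64(-1.32)] Mz [-0.267 -0.295  0.011] open 0.0004 q [-0.29  0.05  1.91 -0.    1.17 -0.24]
r 21.3 phi -72.7
-83 [ 0.0005 -0.0038  0.0009  0.0021  0.0006  0.1353]
-91 [ 0.0011 -0.0067  0.0009  0.0021  0.0005  0.275 ]
-99 [ 2.100e-03 -9.400e-03  9.000e-04  2.200e-03  4.000e-04  4.146e-01]
-107 [ 3.400e-03 -1.200e-02  9.000e-04  2.200e-03  2.000e-04  5.542e-01]
-115 [ 5.200e-03 -1.440e-02  9.000e-04  2.200e-03  1.000e-04  6.938e-01]
```

View pics/w10.png

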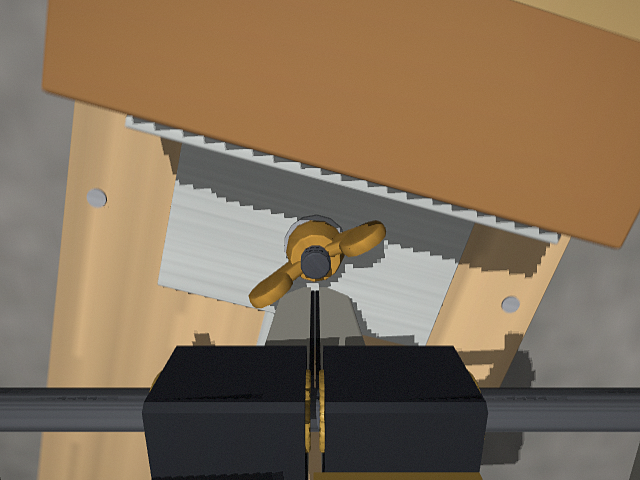

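Request:
{"fn": "jog_arm", "kwargs": {
  "steps": [
    [1,0.0005,-0.0038,0.0005,0,0,0.135],
    [1,0.0011,-0.0067,0.0005,0,0,0.275],
    [1,0.0021,-0.0094,0.0005,0,0,0.415],
    [1,0.0034,-0.012,0.0005,0,0,0.554],
    [1,0.0052,-0.0144,0.0005,0,0,0.694]
  ]
}}

```text
t: 17.2
tool_pos: [0.486, -0.0918, 0.054]
orientation: [2.885, 1.238, 0.003]
force: [0.6, -0.6, 0.6]
opening: 0.0004
```

```bash
python3 -c "
from h import *
plan((-121,-127,-133,-139,-145),53)
"
```

```text
t 17.2 jig [ -8.6 -33.7  54. ] yaw -25.5 tilt [ 0.0027 -0.0016] F jig [np.float64(0.74), np.float64(-0.44), np.float64(0.56)] Mz [-0.368 -0.042 -0.035] open 0.0004 q [-0.29  0.01  1.96 -0.    1.17  0.47]
r 21.0 phi -114.1
-121 [ 0.0001 -0.0025  0.001   0.003  -0.0008  0.0959]
-127 [ 0.0004 -0.0047  0.001   0.003  -0.001   0.2006]
-133 [ 0.001  -0.0068  0.001   0.0029 -0.0011  0.3054]
-139 [ 0.0018 -0.0089  0.001   0.0029 -0.0013  0.4101]
-145 [ 0.0028 -0.0109  0.001   0.0028 -0.0014  0.5148]
```

Request:
{"fn": "jog_arm", "kwargs": {
  "steps": [
    [1,0.0001,-0.0025,0.0005,0,0,0.096],
    [1,0.0004,-0.0047,0.0005,0,0,0.2],
    [1,0.001,-0.0068,0.0005,0,0,0.305],
    [1,0.0018,-0.0089,0.0005,0,0,0.41],
    [1,0.0028,-0.0109,0.0005,0,0,0.515]
  ]
}}

```text
t: 17.82
tool_pos: [0.4802, -0.0825, 0.0539]
orientation: [3.105, 0.461, 0.004]
force: [-0.3, -1.2, -0.4]
opening: 0.0005
```

```bash
python3 -c "
from h import *
plan((-149,-153,-157,-161,-165),53)
"
```

```text
t 17.82 jig [-16.9 -26.7  53.9] yaw -55.0 tilt [ 0.003  -0.0023] F jig [np.float64(0.03), np.float64(-1.22), np.float64(-0.36)] Mz [-0.315  0.207  0.038] open 0.0005 q [-0.27 -0.01  1.98 -0.    1.17  1.  ]
r 20.9 phi -144.2
-149 [-0.0001 -0.0018  0.0009  0.003  -0.0023  0.069 ]
-153 [ 1.000e-04 -3.200e-03  9.000e-04  2.900e-03 -2.400e-03  1.388e-01]
-157 [ 0.0003 -0.0047  0.0009  0.0028 -0.0025  0.2086]
-161 [ 0.0007 -0.0061  0.0009  0.0027 -0.0026  0.2784]
-165 [ 0.0011 -0.0075  0.0009  0.0026 -0.0027  0.3482]
```

Request:
{"fn": "jog_arm", "kwargs": {
  "steps": [
    [1,0,-0.0018,0.0005,0,0,0.069],
    [1,0.0001,-0.0032,0.0005,0,0,0.139],
    [1,0.0003,-0.0047,0.0005,0,0,0.209],
    [1,0.0007,-0.0061,0.0005,0,0,0.278]
  ]
}}

```text
t: 18.32
tool_pos: [0.4792, -0.0768, 0.0538]
orientation: [3.139, 0.028, 0.005]
force: [-0.7, -1.2, -0.5]
opening: 0.0004
```

```bash
python3 -c "
from h import *
plan((-165,-169,-173,-177,-181),53)
"
```

```text
t 18.32 jig [-19.7 -21.6  53.8] yaw -70.9 tilt [ 0.003  -0.0028] F jig [np.float64(-0.28), np.float64(-1.38), np.float64(-0.49)] Mz [-0.3    0.326 -0.017] open 0.0004 q [-0.26 -0.02  1.98 -0.    1.17  1.29]
r 20.9 phi -160.2
-165 [-0.     -0.0018  0.0008  0.0028 -0.003   0.0708]
-169 [ 1.000e-04 -3.200e-03  8.000e-04  2.700e-03 -3.100e-03  1.406e-01]
-173 [ 0.0004 -0.0047  0.0008  0.0026 -0.0032  0.2104]
-177 [ 0.0007 -0.0061  0.0008  0.0025 -0.0033  0.2802]
-181 [ 0.0012 -0.0075  0.0008  0.0024 -0.0034  0.35  ]
```

Request:
{"fn": "jog_arm", "kwargs": {
  "steps": [
    [1,0,-0.0018,0.0005,0.002,-0.003,0.07],
    [1,0.0001,-0.0032,0.0005,0.002,-0.003,0.14],
    [1,0.0004,-0.0047,0.0005,0.002,-0.003,0.21],
    [1,0.0007,-0.0061,0.0005,0.002,-0.003,0.28]
  ]
}}

```text
t: 18.82
tool_pos: [0.4797, -0.0709, 0.0536]
orientation: [3.114, -0.41, 0.0]
force: [-1.8, -1.8, 0.2]
opening: 0.0004
```

```bash
python3 -c "
from h import *
plan((-181,-185,-189,-193,-197),53)
"
```

```text
t 18.82 jig [-21.  -15.8  53.6] yaw -87.0 tilt [-0.0001 -0.0009] F jig [np.float64(-1.19), np.float64(-2.27), np.float64(0.18)] Mz [-0.198  0.378  0.017] open 0.0004 q [-0.25 -0.01  1.98 -0.    1.18  1.58]
r 21.0 phi -176.5
-181 [ 0.0001 -0.0016  0.0006  0.0009 -0.0001  0.0705]
-185 [ 0.0002 -0.0031  0.0006  0.0009 -0.0002  0.1403]
-189 [ 5.000e-04 -4.500e-03  6.000e-04  9.000e-04 -2.000e-04  2.102e-01]
-193 [ 9.0e-04 -6.0e-03  6.0e-04  8.0e-04 -2.0e-04  2.8e-01]
-197 [ 1.300e-03 -7.400e-03  6.000e-04  8.000e-04 -3.000e-04  3.498e-01]
```

Request:
{"fn": "jog_arm", "kwargs": {
  "steps": [
    [1,0.0001,-0.0016,0.0003,0,0,0.07],
    [1,0.0002,-0.0031,0.0003,0,0,0.14],
    [1,0.0005,-0.0045,0.0003,0,0,0.21],
    [1,0.0009,-0.006,0.0003,0,0,0.28]
  ]
}}

```text
t: 19.32
tool_pos: [0.482, -0.0653, 0.0535]
orientation: [3.026, -0.84, -0.001]
force: [-2.6, -0.2, -0.2]
opening: 0.0004
```

```bash
python3 -c "
from h import *
plan((-197,-201,-205,-209),53);wcam('w11')
"
```

```text
t 19.32 jig [-20.6  -9.8  53.5] yaw -103.0 tilt [-0.0008 -0.0009] F jig [np.float64(-2.44), np.float64(-1.01), np.float64(-0.23)] Mz [-0.052  0.369 -0.037] open 0.0004 q [-0.24 -0.01  1.97 -0.    1.18  1.87]
r 21.1 phi 167.2
-197 [ 0.0002 -0.0015  0.0005  0.0012  0.0002  0.0704]
-201 [ 3.000e-04 -3.000e-03  5.000e-04  1.200e-03  1.000e-04  1.402e-01]
-205 [ 6.000e-04 -4.400e-03  5.000e-04  1.200e-03  1.000e-04  2.101e-01]
-209 [ 0.0009 -0.0058  0.0005  0.0012  0.      0.2799]
```

View pics/w11.png

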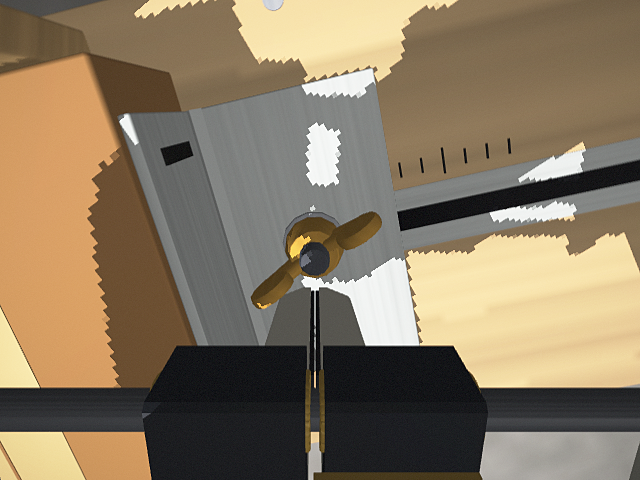

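Request:
{"fn": "jog_arm", "kwargs": {
  "steps": [
    [1,0,0.002,0,0,0,-0.1],
    [1,0,0.002,-0.03,0,0,-0.1],
    [1,0.01,0.002,-0.035,0,0,-0.3],
    [1,0.03,0.002,-0.035,0,0,-0.48],
    [1,0.042,0.002,-0.035,0,0,-0.66]
  ]
}}

```text
t: 20.0
tool_pos: [0.518, -0.0891, 0.0893]
orientation: [3.134, 0.196, 0.001]
force: [-0.3, -0.7, -0.2]
opening: 0.0003
```

```bash
python3 -c "
from h import *
po();print(orb(3,88))"
```

```text
t 20.0 jig [ 21.1 -21.3  89.3] yaw -64.8 tilt [ 0.0006 -0.0012] F jig [np.float64(-0.1), np.float64(-0.76), np.float64(-0.16)] Mz [ 0.02   0.162 -0.024] open 0.0003 q [-0.27  0.05  1.85 -0.    1.25  1.18]
r 22.1 phi -17.8
[ 3.3000e-03 -7.2000e-03  1.3000e-03  9.0000e-04  1.6000e-03 -2.7542e+00]
```

Request:
{"fn": "jog_arm", "kwargs": {
  "steps": [
    [1,0.0033,-0.0072,0,0,0,-2.75],
    [1,0.0033,-0.0072,0,0,0,-2.75],
    [1,0.0033,-0.0072,0,0,0,-2.75],
    [1,0.0033,-0.0072,0,0,0,-2.75],
    [1,0.0033,-0.0072,0,0,0,-2.75]
  ]
}}

```text
t: 20.62
tool_pos: [0.5207, -0.0816, 0.0897]
orientation: [2.708, 1.591, -0.001]
force: [-0.1, 0.1, 0.9]
opening: 0.0007
```

Request:
{"fn": "jog_arm", "kwargs": {
  "steps": [
    [1,0,0,0,0,0,-1.8],
    [1,0,0,0,0,0,-1.8],
    [1,0,0,0,0,0,-1.8],
    [1,0,0,0,0,0,-1.8],
    [1,0,0,0,0,0,-1.8]
  ]
}}

```text
t: 21.25
tool_pos: [0.5209, -0.0816, 0.0901]
orientation: [1.697, 2.643, -0.002]
force: [0.3, -0.4, -0.7]
opening: 0.0004
```

Request:
{"fn": "jog_arm", "kwargs": {
  "steps": [
    [1,0,0,0,0,0,-0.89],
    [1,0,0,0,0,0,-0.89],
    [1,0,0,0,0,0,-0.89],
    [1,0,0,0,0,0,-0.89],
    [1,0,0,0,0,0,-0.89]
  ]
}}

```text
t: 21.88
tool_pos: [0.5212, -0.0816, 0.0905]
orientation: [0.38, 3.118, -0.002]
force: [0.9, -0.6, -0.1]
opening: 0.0005
```

```bash
python3 -c "
from h import *
po();print(orb(3,53)); c=wcam('w12')
"
```

```text
t 21.88 jig [ 21.7 -13.2  90.5] yaw 94.1 tilt [ 0.0006 -0.0016] F jig [np.float64(1.01), np.float64(-0.3), np.float64(-0.1)] Mz [ 0.028 -0.002  0.008] open 0.0005 q [-0.25  0.05  1.84 -0.    1.25 -1.58]
r 21.8 phi 3.5
[ 0.0008 -0.0001  0.0375 -0.0014  0.001   0.02  ]
```

View pics/w12.png

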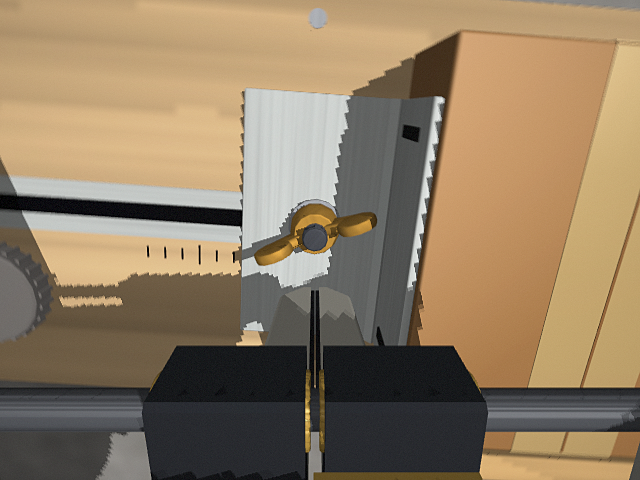

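Request:
{"fn": "jog_arm", "kwargs": {
  "steps": [
    [1,0.0003,0,0.02,-0.001,0.001,0.02],
    [1,0.0003,0,0.036,-0.001,0.001,0.02],
    [1,0.0003,0,0.037,-0.001,0.001,0.02],
    [1,0.0003,0,0.037,-0.001,0.001,0.02]
  ]
}}

```text
t: 22.42
tool_pos: [0.5206, -0.0816, 0.0531]
orientation: [-0.402, -3.115, 0.001]
force: [0.4, 0.4, -0.7]
opening: 0.0005
```

```bash
python3 -c "
from h import *
plan((-3,-8,-12,-16),53)
"
```

```text
t 22.43 jig [ 21.2 -13.3  53.1] yaw 93.4 tilt [-0.0011 -0.0002] F jig [np.float64(0.3), np.float64(0.5), np.float64(-0.71)] Mz [ 0.002 -0.023 -0.008] open 0.0005 q [-0.25  0.1   1.86 -0.    1.18 -1.57]
r 21.2 phi 3.2
-3 [ 3.000e-04 -2.300e-03  1.000e-04 -5.000e-04 -1.000e-03  1.109e-01]
-8 [ 6.000e-04 -4.100e-03  1.000e-04 -6.000e-04 -1.000e-03  1.981e-01]
-12 [ 9.00e-04 -5.50e-03  1.00e-04 -6.00e-04 -9.00e-04  2.68e-01]
-16 [ 1.400e-03 -6.900e-03  1.000e-04 -6.000e-04 -9.000e-04  3.378e-01]
```

Request:
{"fn": "jog_arm", "kwargs": {
  "steps": [
    [1,0.0003,-0.0023,0,0,0,0.11],
    [1,0.0006,-0.0041,0,0,0,0.198],
    [1,0.0009,-0.0055,0,0,0,0.268],
    [1,0.0014,-0.0069,0,0,0,0.338]
  ]
}}

```text
t: 22.92
tool_pos: [0.5185, -0.088, 0.054]
orientation: [0.924, 3.002, -0.0]
force: [1.6, 0.3, -1.0]
opening: 0.0009
```

```bash
python3 -c "
from h import *
plan((-20,-24,-28,-32,-36),53)
"
```

```text
t 22.93 jig [ 21.1 -20.1  54. ] yaw 73.8 tilt [ 0.0011 -0.0005] F jig [np.float64(1.43), np.float64(0.75), np.float64(-1.03)] Mz [ 0.062 -0.351  0.018] open 0.0009 q [-0.27  0.09  1.87 -0.    1.18 -1.24]
r 21.8 phi -14.8
-20 [ 0.0009 -0.0019  0.001   0.0003  0.0011  0.067 ]
-24 [ 0.001  -0.0034  0.001   0.0003  0.0011  0.1368]
-28 [ 0.0013 -0.0048  0.001   0.0003  0.0011  0.2067]
-32 [ 0.0016 -0.0063  0.001   0.0004  0.0011  0.2765]
-36 [ 0.0021 -0.0077  0.001   0.0004  0.0011  0.3463]
```

Request:
{"fn": "jog_arm", "kwargs": {
  "steps": [
    [1,0.0009,-0.0019,0.0005,0,0.001,0.067],
    [1,0.001,-0.0034,0.0005,0,0.001,0.137],
    [1,0.0013,-0.0048,0.0005,0,0.001,0.207],
    [1,0.0016,-0.0063,0.0005,0,0.001,0.277]
  ]
}}

```text
t: 23.42
tool_pos: [0.5147, -0.0925, 0.0545]
orientation: [1.332, 2.842, 0.001]
force: [1.5, 0.3, -1.3]
opening: 0.0007
```

```bash
python3 -c "
from h import *
plan((-36,-40,-44,-48),53)
"
```

```text
t 23.43 jig [ 18.9 -25.5  54.5] yaw 57.8 tilt [ 0.0027 -0.0002] F jig [np.float64(1.31), np.float64(0.75), np.float64(-1.31)] Mz [-0.072 -0.31   0.02 ] open 0.0007 q [-0.28  0.08  1.88  0.    1.18 -0.97]
r 21.9 phi -30.3
-36 [ 0.0009 -0.0021  0.0015  0.002   0.0018  0.0666]
-40 [ 0.0011 -0.0036  0.0015  0.0021  0.0018  0.1364]
-44 [ 0.0013 -0.005   0.0015  0.0021  0.0017  0.2063]
-48 [ 0.0017 -0.0065  0.0015  0.0022  0.0016  0.2761]
```

Request:
{"fn": "jog_arm", "kwargs": {
  "steps": [
    [1,0.0009,-0.0021,0.0015,0.002,0.001,0.067],
    [1,0.0011,-0.0036,0.0015,0.002,0.001,0.136],
    [1,0.0013,-0.005,0.0015,0.002,0.001,0.206],
    [1,0.0017,-0.0065,0.0015,0.002,0.001,0.276]
  ]
}}

```text
t: 23.92
tool_pos: [0.5098, -0.0957, 0.0541]
orientation: [1.714, 2.629, 0.001]
force: [1.2, -0.6, -0.6]
opening: 0.0012
```

```bash
python3 -c "
from h import *
plan((-52,-56,-60,-64),53)
"
```

```text
t 23.93 jig [ 15.3 -30.1  54.1] yaw 41.9 tilt [ 0.0031 -0.0011] F jig [np.float64(1.32), np.float64(-0.18), np.float64(-0.56)] Mz [-0.082 -0.291 -0.021] open 0.0012 q [-0.28  0.07  1.89 -0.    1.17 -0.7 ]
r 21.8 phi -45.5
-52 [ 0.0009 -0.0024  0.0011  0.0025  0.0022  0.0672]
-56 [ 0.001  -0.0039  0.0011  0.0026  0.0021  0.137 ]
-60 [ 0.0013 -0.0053  0.0011  0.0026  0.002   0.2069]
-64 [ 0.0016 -0.0067  0.0011  0.0027  0.0019  0.2767]
```

Request:
{"fn": "jog_arm", "kwargs": {
  "steps": [
    [1,0.0009,-0.0024,0.0011,0.002,0.001,0.067],
    [1,0.001,-0.0039,0.0011,0.002,0.001,0.137],
    [1,0.0013,-0.0053,0.0011,0.002,0.001,0.207],
    [1,0.0016,-0.0067,0.0011,0.002,0.001,0.277]
  ]
}}

```text
t: 24.42
tool_pos: [0.5042, -0.0974, 0.0541]
orientation: [2.063, 2.364, 0.002]
force: [1.7, -1.0, -0.0]
opening: 0.0005
```

```bash
python3 -c "
from h import *
plan((-68,-72,-76,-80),53)
"
```

```text
t 24.43 jig [ 10.5 -33.4  54.1] yaw 25.8 tilt [ 0.0036 -0.0015] F jig [np.float64(1.96), np.float64(-0.44), np.float64(-0.03)] Mz [-0.162 -0.256 -0.023] open 0.0005 q [-0.29  0.06  1.9  -0.    1.17 -0.43]
r 21.6 phi -60.9
-68 [ 0.0006 -0.0026  0.0011  0.0034  0.0019  0.0668]
-72 [ 0.0008 -0.0041  0.0011  0.0035  0.0018  0.1366]
-76 [ 0.001  -0.0055  0.0011  0.0036  0.0016  0.2064]
-80 [ 0.0014 -0.007   0.0011  0.0036  0.0015  0.2763]
```

Request:
{"fn": "jog_arm", "kwargs": {
  "steps": [
    [1,0.0006,-0.0026,0.0011,0.002,0.001,0.067],
    [1,0.0008,-0.0041,0.0011,0.002,0.001,0.137],
    [1,0.001,-0.0055,0.0011,0.002,0.001,0.206],
    [1,0.0014,-0.007,0.0011,0.002,0.001,0.276]
  ]
}}

```text
t: 24.92
tool_pos: [0.4983, -0.0974, 0.0541]
orientation: [2.371, 2.055, 0.003]
force: [2.5, -0.2, 0.8]
opening: 0.0005
```

```bash
python3 -c "
from h import *
plan((-84,-88,-92,-96),53)
"
```

```text
t 24.93 jig [  4.8 -35.3  54.1] yaw 9.9 tilt [ 0.0041 -0.0015] F jig [np.float64(2.5), np.float64(0.55), np.float64(0.78)] Mz [-0.239 -0.221 -0.023] open 0.0005 q [-0.29  0.04  1.92 -0.    1.17 -0.15]
r 21.3 phi -76.9
-84 [ 0.0003 -0.0026  0.0011  0.0043  0.0007  0.0674]
-88 [ 0.0005 -0.0041  0.0011  0.0044  0.0006  0.1372]
-92 [ 0.0007 -0.0055  0.0011  0.0044  0.0004  0.207 ]
-96 [ 0.0011 -0.007   0.0011  0.0044  0.0003  0.2768]
```

Request:
{"fn": "jog_arm", "kwargs": {
  "steps": [
    [1,0.0003,-0.0026,0.0011,0.003,0,0.067],
    [1,0.0005,-0.0041,0.0011,0.003,0,0.137],
    [1,0.0007,-0.0055,0.0011,0.003,0,0.207],
    [1,0.0011,-0.007,0.0011,0.003,0,0.277]
  ]
}}

```text
t: 25.42
tool_pos: [0.4926, -0.0958, 0.0541]
orientation: [2.635, 1.704, 0.003]
force: [0.9, -1.0, -0.1]
opening: 0.0003
```

```bash
python3 -c "
from h import *
plan((-100,-104,-108,-112),53)
"
```

```text
t 25.43 jig [ -1.1 -35.5  54.1] yaw -6.2 tilt [ 0.0037 -0.0016] F jig [np.float64(1.2), np.float64(-0.66), np.float64(-0.09)] Mz [-0.311 -0.138  0.007] open 0.0003 q [-0.29  0.03  1.94 -0.    1.17  0.13]
r 21.1 phi -92.9
-100 [ 0.0001 -0.0026  0.0011  0.004  -0.0001  0.0669]
-104 [ 0.0002 -0.0041  0.0011  0.004  -0.0003  0.1367]
-108 [ 0.0005 -0.0055  0.001   0.004  -0.0004  0.2065]
-112 [ 0.0008 -0.0069  0.001   0.004  -0.0005  0.2763]
```

Request:
{"fn": "jog_arm", "kwargs": {
  "steps": [
    [1,0.0001,-0.0026,0.0011,0.003,0,0.067],
    [1,0.0002,-0.0041,0.0011,0.003,0,0.137],
    [1,0.0005,-0.0055,0.0011,0.003,0,0.207],
    [1,0.0008,-0.0069,0.0011,0.003,0,0.276]
  ]
}}

```text
t: 25.92
tool_pos: [0.4876, -0.0928, 0.054]
orientation: [2.847, 1.322, 0.004]
force: [0.4, -1.2, -0.5]
opening: 0.0005
```

```bash
python3 -c "
from h import *
plan((-116,-120,-124,-128),53)
"
```

```text
t 25.93 jig [ -6.8 -34.2  54. ] yaw -22.1 tilt [ 0.0033 -0.0011] F jig [np.float64(0.74), np.float64(-0.99), np.float64(-0.48)] Mz [-0.33  -0.009 -0.012] open 0.0005 q [-0.29  0.01  1.95 -0.    1.17  0.41]
r 20.8 phi -108.9
-116 [-0.0001 -0.0026  0.001   0.0032 -0.0014  0.0674]
-120 [ 0.     -0.004   0.001   0.0031 -0.0015  0.1373]
-124 [ 0.0003 -0.0055  0.001   0.0031 -0.0016  0.2071]
-128 [ 0.0006 -0.0069  0.001   0.003  -0.0017  0.2769]
```

Request:
{"fn": "jog_arm", "kwargs": {
  "steps": [
    [1,0,-0.0026,0.001,0.002,-0.001,0.067],
    [1,0,-0.004,0.001,0.002,-0.001,0.137],
    [1,0.0003,-0.0055,0.001,0.002,-0.001,0.207],
    [1,0.0006,-0.0069,0.001,0.002,-0.001,0.277]
  ]
}}

```text
t: 26.42
tool_pos: [0.4835, -0.0887, 0.054]
orientation: [3.003, 0.912, 0.004]
force: [-0.2, -3.6, -0.6]
opening: 0.0
```

```bash
python3 -c "
from h import *
plan((-132,-136,-140,-144),53)
"
```

```text
t 26.43 jig [-11.9 -31.6  54. ] yaw -38.2 tilt [ 0.0031 -0.0019] F jig [np.float64(0.91), np.float64(-3.49), np.float64(-0.62)] Mz [-0.829  0.104  0.008] open 0.0 q [-0.29  0.    1.96 -0.    1.17  0.7 ]
r 20.8 phi -124.8
-132 [-0.0002 -0.0026  0.0009  0.0033 -0.0016  0.0671]
-136 [-0.     -0.0041  0.0009  0.0032 -0.0017  0.1369]
-140 [ 2.000e-04 -5.500e-03  9.000e-04  3.200e-03 -1.900e-03  2.067e-01]
-144 [ 0.0006 -0.007   0.0009  0.0031 -0.002   0.2765]
```

Request:
{"fn": "jog_arm", "kwargs": {
  "steps": [
    [1,0,-0.0026,0.0005,0.002,-0.001,0.067]
  ]
}}

```text
t: 26.55
tool_pos: [0.4827, -0.0877, 0.0542]
orientation: [3.033, 0.807, 0.003]
force: [-1.4, -6.7, -3.0]
opening: 0.0002
```

```bash
python3 -c "
from h import *
plan((-132,-136),53)
"
```

```text
t 26.55 jig [-13.  -30.9  54.2] yaw -42.1 tilt [ 0.0026 -0.003 ] F jig [np.float64(0.74), np.float64(-6.76), np.float64(-3.05)] Mz [-1.192  0.16   0.016] open 0.0002 q [-0.28 -0.    1.97 -0.    1.17  0.77]
r 20.9 phi -128.4
-132 [-0.0001 -0.0013  0.0012  0.0039 -0.0008 -0.0026]
-136 [-0.0001 -0.0028  0.0012  0.0038 -0.0009  0.0672]
```

Request:
{"fn": "jog_arm", "kwargs": {
  "steps": [
    [1,0,-0.0025,0,0.002,-0.001,0.05]
  ]
}}

```text
t: 26.68
tool_pos: [0.4817, -0.0869, 0.0548]
orientation: [3.052, 0.727, 0.001]
force: [-0.0, -7.5, -3.6]
opening: 0.0003
```

```bash
python3 -c "
from h import *
po();wcam('w13')
"
```

```text
t 26.68 jig [-14.1 -30.4  54.8] yaw -45.1 tilt [ 0.0016 -0.0043] F jig [np.float64(2.33), np.float64(-7.18), np.float64(-3.56)] Mz [-1.426  0.237 -0.003] open 0.0003 q [-0.28 -0.    1.97 -0.    1.17  0.82]
r 21.3 phi -131.6
```

View pics/w13.png

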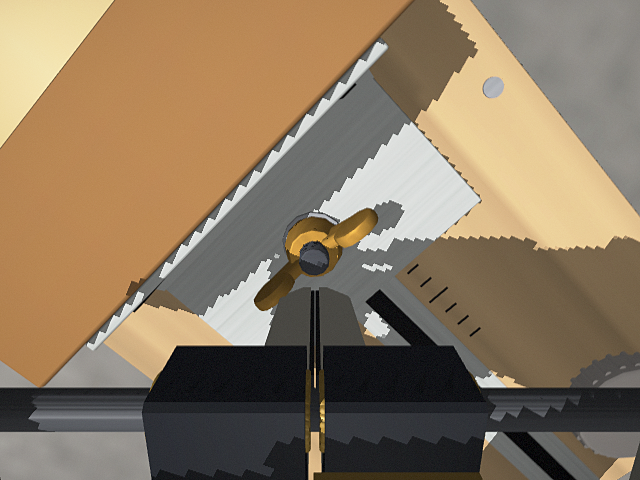

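Request:
{"fn": "jog_arm", "kwargs": {
  "steps": [
    [1,0,0.003,0,0,0,-0.12],
    [1,-0.001,0.005,0,0,0,-0.12],
    [1,-0.001,0.005,-0.04,0,0,-0.12],
    [1,-0.001,0.005,-0.09,0,0,-0.12],
    [1,-0.001,0.005,-0.14,0,0,-0.12]
  ]
}}

```text
t: 27.35
tool_pos: [0.4827, -0.0911, 0.1967]
orientation: [3.005, 0.9, 0.001]
force: [0.9, -0.4, -0.1]
opening: 0.0004
```

```bash
python3 -c "
from h import *
po();print(delta(j2w(0,-30,200),0))
"
```

```text
t 27.35 jig [-12.  -34.1 196.7] yaw -38.6 tilt [ 0.0017 -0.0042] F jig [np.float64(0.96), np.float64(-0.12), np.float64(-0.12)] Mz [-0.016  0.125 -0.017] open 0.0004 q [-0.29 -0.15  1.83 -0.    1.46  0.7 ]
r 22.9 phi -121.4
[ 0.0106  0.0068 -0.0033  0.004   0.0023 -0.6736]
```

Request:
{"fn": "jog_arm", "kwargs": {
  "steps": [
    [1,0.0106,0.0068,-0.0033,0,0,-0.674],
    [1,0.0106,0.0068,-0.0033,0,0,-0.674],
    [1,0.0106,0.0068,-0.0033,0,0,-0.674],
    [1,0.0106,0.0068,-0.0033,0,0,-0.674],
    [1,0.0106,0.0068,-0.0033,0,0,-0.674]
  ]
}}

```text
t: 27.98
tool_pos: [0.4954, -0.0909, 0.2004]
orientation: [2.541, 1.839, -0.001]
force: [-0.2, 1.1, -0.6]
opening: 0.0003
```

```bash
python3 -c "
from h import *
po();c=wcam('w14')
d=robot.read_camera('scene'); cv2.imwrite('pics/scz2.png',cv2.resize(d['image'][135:290,220:410,::-1],None,fx=3.8,fy=3.8,interpolation=cv2.INTER_CUBIC))
"
```

```text
t 27.98 jig [ 1.000e-01 -2.990e+01  2.004e+02] yaw -0.2 tilt [ 0.0023 -0.0042] F jig [np.float64(-0.54), np.float64(0.96), np.float64(-0.61)] Mz [-0.017  0.142  0.013] open 0.0003 q [-0.28 -0.12  1.8  -0.    1.46  0.04]
r 15.4 phi -89.6
```

View pics/w14.png

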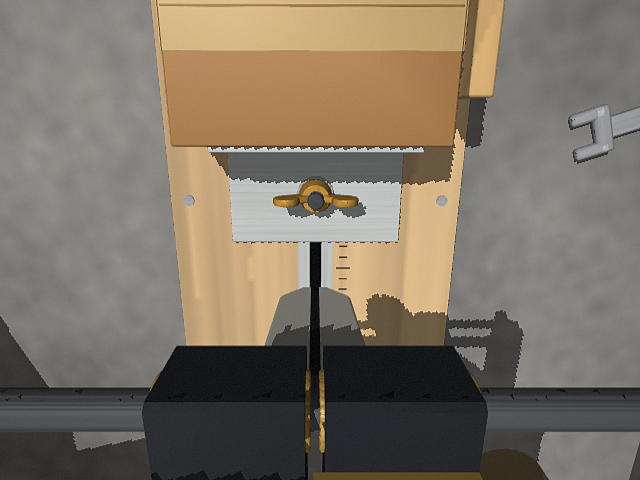

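View pics/scz2.png

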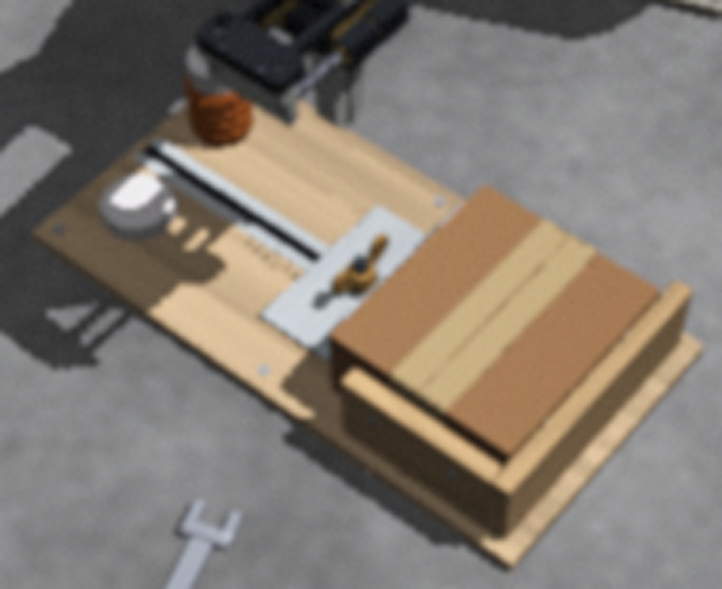

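```bash
python3 -c "
from h import *
c=np.load('pics/w14.npz')
for n,uv,z in [('wL',(274,201),45),('wR',(358,201),45),('stud',(315,200),44.5),('gL',(211,149),78),('gR',(423,150),78),('cL',(171,145),82),('cR',(456,147),82)]:
    print(n,w2j(ray(c,uv,z/1e3)).round(1))
print(robot.close_job())"
```

```text
wL [-31.4 -14.4  45. ]
wR [ 31.6 -14.6  45. ]
stud [ -0.6 -13.8  44.5]
gL [-67.8  27.3  78. ]
gR [69.1 26.2 78. ]
cL [-91.9  30.2  82. ]
cR [89.  28.4 82. ]
the job is handed in; nothing more can be done
None
```

The carton is snug between the guide and the side fence, and the wing nut is seated finger-tight. I handed the job in at about 28 s of the 58 s allowed.

- **Guide:** I pushed the upright with the open fingertips either side of the nut, sliding it about 27 mm. The push force jumped from 16 N to 32 N and the guide stopped, with the carton against the side fence. In the last picture the guide and carton were within about 1–2 mm of where they were right after the push, about the limit of the camera calibration.
- **Nut:** I turned it clockwise with three strokes of the closed fingertips on the wings, never gripping it. The strokes started and ended a little past the open side, with about 6 mm clearance to the upright. Stroke force was 1–3 N until the nut seated, then rose to about 7.5 N (roughly 0.15 N m), where I stopped.
- **Seating check:** The wings ended lined up with the jig's x axis, after about 520° of turning. That fits a start near 3.5 rad and the 12.57 rad stop, though I judged seating from force and angle and did not measure the nut's height.
- **Other items:** In the last views the small jar, the jar cap and the visible part of the wrench looked unmoved. The other two jars and the tape roll were not in those final pictures; the arm passed well above them.

No check failed. I had no direct reading of the guide or nut joints.

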